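# Restock the baking caddy

## Robot

A 6-joint arm with a two-finger parallel gripper is mounted at the origin on the work surface. World frame = base frame: x ahead of the robot, y to its left, z up, the work surface at z = 0. Lengths are in m, angles in degrees, forces in N, time in s.
With the tool pointing down it reaches from about 0.325 to 0.925 m from the base axis. Payload 3.1 kg.
Tool frame: the origin (TCP) lies between the finger pads; the fingertips stand 25 mm ahead of it and the grasp point (between the pads) lies 6 mm ahead of it (arm.tip_reach is the z of the fingertips in the tool frame, in m); z points along the fingers, y is the line along which they close (so a half turn about z gives the same grasp; the last joint's range is limited). The gripper opens to 85 mm and grips with 20 to 120 N. Pads are 22 mm wide; open, the fingers measure 114 mm over their backs; the gripper's body (76 mm by 85 mm) begins 54 mm behind the grasp point. The pads swing forward as they close: fully open they stand 13 mm farther back than shut.
Start: joints at [63.759, 12.427, 92.441, -0, 75.132, -6.429], TCP at [0.212, 0.588, 0.256] pointing down, gripper open.
Joint ranges: [-157.48, 157.48], [-44.54, 120.13], [17.64, 146.25], [-64.5, 244.5], [7.68, 150.69], [-147.95, 147.95]. Speed limits (degrees/s): [159.86, 159.86, 180, 180, 180, 180].

## Interface

Orientations are given as a 3x3 rotation matrix whose columns are the frame's x, y, z axes.
In Python, from station import arm gives the robot as it stands.
- The arm moves only by the tool send_rows, never from a script. Its argument "moves" is a list of rows, each an object with "linear": the shift along the tool's x, y, z normalised to -1 to 1, where 1 is 0.05 m, a list of three; "turn": the turn, a rotation vector about the tool's x, y, z normalised to -1 to 1, where 1 is 90 degrees, a list of three; "gripper": the opening, from -1 (shut) to 1 (fully open). In form: [{"linear": [dx, dy, dz], "turn": [rx, ry, rz], "gripper": gripper}, ...]. A call has 1 to 8 rows; each row shifts and turns the commanded pose from where the row before left it, along the tool's axes as they then stand; what a row does not reach is not made up. A row lasts 1/8 s, in which the tool goes at most 62.5 mm and 10.7 degrees, less where a joint would pass 70% of its speed; a pose out of reach is approached as far as the arm can. A call with a number of a shift or a turn outside -1 to 1 is refused whole. A call with a gripper value outside its range is refused whole. The fingers move at their own pace and stop on an object; "force" is the grip in N (left out, the last holds). Time passes only in rows, so rows that do not move let the fingers close. It gives the time, the measured TCP pose, the force, the opening and the grip force at its end, in the units of the state.
- arm.sense(): the state, without advancing time (a new reading comes with each control period).
- arm.get_image(name): name is "scene" or "side" or "wrist"; returns the picture (384x512x3 uint8, red, green, blue); there is no depth.
- arm.get_calibration(name): a dict with "K" (3x3 intrinsics, pixels), "k1" (the pictures are not rectified: a ray, as slopes to the right and down, at radius r is drawn at 1 + k1 r^2 times it, then the intrinsics apply), "cam_to_world" (4x4, takes a point from camera to world coordinates); the wrist camera has in their place "tool_from_camera" (4x4, takes a point from camera to tool coordinates, whose origin is the TCP and whose axes are the flange's). Camera axes: x right, y down, z forward; pixel columns grow to the right and rows downward; lengths in m; the calibration is good to about 2 mm. A picture is of the moment at which its call begins: read the wrist's pose just before it. get_calibration takes no time and is no camera call.
- arm.close_job(): hands the job in; it is judged then, once.
Trained networks look in the newest picture that a camera, given by its name, has taken for a name from the list of things; names that differ only in an ending like _2 or _b are one class to them, and where a whole thing is asked for, a point or a joint stands for the part that bears it (a point fixed in the world has none). Each returns a list of dicts, best first, with "confidence" (0 to 1); they miss things now and then, are a little off and sometimes report something else, mostly with a low value. They report only what shows in the picture. A call takes as long as a camera call. They do not tell look-alikes from the thing itself.
- arm.look_for(camera, query): "xy" ([column, row] in pixels, amid what is visible of it).
- arm.landmark_of(camera, query): "xy" ([column, row] in pixels: a listed point, or the origin of a listed thing).
The state is a dict: "time_s": time; "qpos": joint angles; "qd": joint speeds; "tau": joint torques, N m; "tool_pos": TCP position; "ee_rot": TCP orientation; "contact_force": force on the tool from outside, world axes, zero at the start; "wrist_torque": the same for the moment, N m; "finger_gap": opening from 0.0 (shut) to 1.0 (fully open); "grip_force": force on a finger pad.
Only numpy, scipy, OpenCV 4.12 (cv2) and the standard library are available. Lean on these libraries where they do the work, as an engineer would, in place of code of your own. Each camera call takes 0.05 s, during which the arm holds its last target. There are 200 camera calls.

## Task

Restock the baking caddy: first stand every empty jar from the caddy upright in the white wash-up tray, then put the full jars that are there upright and fully down into the pockets with their own colour and number of pips, one by one in rising number order (a missing jar's pocket stays empty). Next take the bench scraper from the drying block and slide it upright into the caddy's slot until it is fully home, and only when all that is done turn the refill dial back until its pointer is on the red zero mark. Leave the salt pot and everything else where it is.

Things in the scene. Friction and masses are not known exactly. Their poses are not given: they have to be found in the camera images.
- caddy: fixed wooden baking caddy, 100 (x) by 374 (y); along y a row of five round pockets, 1 to 5 from +y to -y, then a scraper slot at the -y end. Origin under its middle. Pockets 47 across, 28 deep, 62 apart, rim 38 above the counter; a coloured tile with 1 to 5 white pips beside each (+x side) gives its number and its jar's lid colour; sizes in mm
- pocket1 (a point): centre of the floor of pocket 1 (red tile), 28 below the pocket's rim, 10 above the counter; axes as the caddy's
- pocket2 (a point): centre of the floor of pocket 2 (yellow tile), 28 below the pocket's rim, 10 above the counter; axes as the caddy's
- pocket3 (a point): centre of the floor of pocket 3 (green tile), 28 below the pocket's rim, 10 above the counter; axes as the caddy's
- pocket4 (a point): centre of the floor of pocket 4 (blue tile), 28 below the pocket's rim, 10 above the counter; axes as the caddy's
- pocket5 (a point): centre of the floor of pocket 5 (purple tile), 28 below the pocket's rim, 10 above the counter; axes as the caddy's
- slot (a point): centre of the floor of the caddy's scraper slot: slot 64 long along the caddy's x, 9 wide along its y, 30 deep in a darker end block 40 tall; axes as the caddy's; sizes in mm
- jar1: full glass baking jar, closed, round, 42 across and 66 tall, red lid (the top 18) with 1 white pip; belongs in pocket 1. Origin at the centre of its underside, z up. May be absent; sizes in mm
- jar2: full glass baking jar, closed, round, 42 across and 66 tall, yellow lid (the top 18) with 2 white pips; belongs in pocket 2. Origin at the centre of its underside, z up. May be absent; sizes in mm
- jar3: full glass baking jar, closed, round, 42 across and 66 tall, green lid (the top 18) with 3 white pips; belongs in pocket 3. Origin at the centre of its underside, z up. May be absent; sizes in mm
- jar4: full glass baking jar, closed, round, 42 across and 66 tall, blue lid (the top 18) with 4 white pips; belongs in pocket 4. Origin at the centre of its underside, z up. May be absent; sizes in mm
- jar5: full glass baking jar, closed, round, 42 across and 66 tall, purple lid (the top 18) with 5 white pips; belongs in pocket 5. Origin at the centre of its underside, z up. May be absent; sizes in mm
- emptyA: empty clear glass jar with no lid, 42 across and 66 tall, standing in pocket 2 at the start. Origin at the centre of its underside, z up. May be absent; sizes in mm
- emptyB: empty clear glass jar with no lid, 42 across and 66 tall, standing in pocket 4 at the start. Origin at the centre of its underside, z up. May be absent; sizes in mm
- tray: white wash-up tray, fixed, 140 (x) by 160 (y), walls 4 thick and 16 tall, floor 4 thick; room for two jars side by side along y. Origin under its middle; sizes in mm
- scraper: bench scraper, upright: steel blade 60 wide (its x), 5 thick (its y), 74 tall below an orange handle 66 by 18 by 26 tall; 100 tall over all. Origin at the middle of the blade's lower edge, z up to the handle. At the start it stands in the slot of a fixed dark wooden drying block, 100 by 70 by 45 tall, its edge 10 above the counter (35 deep in the slot); sizes in mm
- pointer (a joint): angle of the olive knob of the refill dial (a fixed white square housing 100 by 100 by 28 mm tall with black ticks every 15 degrees and a large red zero tick): 0 when its white pointer is on the red zero tick; grows clockwise seen from above; stops at -0.5 and 2.9; stays where it is left
- pointer_grip (a point): point on the dial knob's axis in the middle of its bar grip, 52 above the counter; the bar is 50 long (this point's x, towards the pointer), 14 wide, spans 34 to 60 above the counter, and stands on a disc 64 across whose top is 34 above the counter
- salt_pot: bystander, to be left alone: small white ceramic salt pot, 48 wide, 58 tall, standing among the jars. Origin at the centre of its underside; sizes in mm
- pasta_jar: bystander, to be left alone: amber storage jar with wooden lid, 84 wide, 100 tall. Origin at the centre of its underside; sizes in mm
- mug: bystander, to be left alone: pale green mug, 80 wide, 85 tall. Origin at the centre of its underside; sizes in mm
- bowl: bystander, to be left alone: white bowl, 130 wide, 50 tall. Origin at the centre of its underside; sizes in mm
- gourd: bystander, to be left alone: terracotta gourd vase, 84 wide, 85 tall. Origin at the centre of its underside; sizes in mm
- spoon: bystander, to be left alone: lying spoon, 180 long; sizes in mm
Mind the look-alikes: they are no part of the job. What is shaped like the scraper but green or turquoise is not meant.

How it is judged (in metres and radians):
On the way, in this order (a step that is already met when the one before it is completed fails the run):
1. every empty jar stands in the wash-up tray, let go (x of emptyA in the frame of tray between -0.055 and 0.055 m and y of emptyA in the frame of tray between -0.065 and 0.065 m and z of each of emptyA, emptyB in the frame of tray below 0.01 m and angle between each of emptyA, emptyB's own z axis and vertical below 0.1 rad and contact force between the fingers and emptyA below 0.1 N and x of emptyB in the frame of tray between -0.055 and 0.055 m and y of emptyB in the frame of tray between -0.065 and 0.065 m and contact force between the fingers and emptyB below 0.1 N), for 0.2 s.
2. then the red-lidded jar 1 stands down in pocket 1, let go (distance between jar1 and pocket1 below 0.007 m and angle between jar1's own z axis and vertical below 0.1 rad and contact force between the fingers and jar1 below 0.1 N), for 0.2 s.
3. then the yellow-lidded jar 2 stands down in pocket 2, let go (distance between jar2 and pocket2 below 0.007 m and angle between jar2's own z axis and vertical below 0.1 rad and contact force between the fingers and jar2 below 0.1 N), for 0.2 s.
4. then the green-lidded jar 3 stands down in pocket 3, let go (distance between jar3 and pocket3 below 0.007 m and angle between jar3's own z axis and vertical below 0.1 rad and contact force between the fingers and jar3 below 0.1 N), for 0.2 s.
5. then the blue-lidded jar 4 stands down in pocket 4, let go (distance between jar4 and pocket4 below 0.007 m and angle between jar4's own z axis and vertical below 0.1 rad and contact force between the fingers and jar4 below 0.1 N), for 0.2 s.
6. then the purple-lidded jar 5 stands down in pocket 5, let go (distance between jar5 and pocket5 below 0.007 m and angle between jar5's own z axis and vertical below 0.1 rad and contact force between the fingers and jar5 below 0.1 N), for 0.2 s.
7. then the scraper stands fully home in the caddy's slot, let go (horizontal distance between scraper and slot below 0.008 m and z of scraper in the frame of slot below 0.004 m and angle between scraper's own z axis and vertical below 0.2 rad and angle between the x axis of scraper and the x axis of caddy, either way round below 0.15 rad and contact force between the fingers and scraper below 0.1 N), for 0.2 s.
8. last, the refill dial's pointer is at rest on zero (value of joint pointer between -0.13 and 0.13 rad and velocity of joint pointer between -0.05 and 0.05 rad/s), for 0.2 s.
At the end, for the whole second after the job is handed in: The empties stand in the tray; each full jar stands upright within 7 mm of the floor centre of its own pocket; the scraper stands in the caddy's slot, its edge within 4 mm of the slot floor; the pointer is within 0.13 rad (half a division) of zero; all are let go and at rest (all of step 1 and all of step 2 and all of step 3 and all of step 4 and all of step 5 and all of step 6 and all of step 7 and value of joint pointer between -0.13 and 0.13 rad and linear speed of each of jar1, jar2, jar3, jar4, jar5, emptyA, emptyB, scraper below 0.02 m/s); the robot touches nothing.
It fails at once if the salt pot or another bystander is moved more than 3 cm (distance of any of salt_pot, pasta_jar, mug, bowl, gourd, spoon from where it was at the start of the episode above 0.03 m).
Of jar1, jar2, jar3, jar4, jar5 only 3 to 5 are there at a start; the rules pass over those that are not, and their reading is None.
Of emptyA, emptyB only 1 to 2 are there at a start; the rules pass over those that are not, and their reading is None.
At some moment in a run one of jar1, jar2, jar3, jar4, jar5 may be knocked a few centimetres aside while the robot is not near it.
It also fails if it takes over 210 s, if anything falls off the work surface, if the arm or the gripper's body presses on something with over 40 N, if the wrist force passes 120 N, or if a joint passes its speed limit or range.

## Working session

There is one attempt and no reset: what is moved stays moved. The work goes in short steps, Python scripts to look and compute and a tool call to move; the robot and the scene stay as the last step left them, time stands still between calls to the robot, and variables do not carry over. Pictures are saved under pics/ and viewed, at most 14 in all, crops included, and the job is handed in when it is done.

Besides the shell and the picture viewer there is one more tool, called after ">>>" in YAML: its name, and indented under it one key for each argument. send_rows: Moves the arm, as the interface text tells. Scaled input: -1 to 1 covers 0.05 m each way for a shift and 90 degrees each way for a turn. Its arguments: {"type":"object","properties":{"moves":{"type":"array","items":{"type":"object","properties":{"linear":{"type":"array","items":{"type":"number","minimum":-1,"maximum":1}},"turn":{"type":"array","items":{"type":"number","minimum":-1,"maximum":1}},"gripper":{"type":"number"}}}},"force":{"type":"number"}},"required":["moves"]}

```bash
ls; mkdir -p pics
cat > h.py <<'E'
import numpy as np, cv2
from station import arm
def snap(n,f):
    im=arm.get_image(n); cv2.imwrite('pics/'+f,im[:,:,::-1]); return im
def ray(name,uv,T=None):
    c=arm.get_calibration(name); K=np.array(c['K']); k1=c['k1']
    d=np.array([(uv[0]-K[0,2])/K[0,0],(uv[1]-K[1,2])/K[1,1]]); s=d.copy()
    for _ in range(20): s=d/(1+k1*(s@s))
    v=np.array([s[0],s[1],1])
    if 'cam_to_world' in c: M=np.array(c['cam_to_world'])
    else:
        st=T or arm.sense(); W=np.eye(4); W[:3,:3]=st['ee_rot']; W[:3,3]=st['tool_pos']; M=W@np.array(c['tool_from_camera'])
    return M[:3,3], M[:3,:3]@v
def atz(name,uv,z,T=None):
    o,d=ray(name,uv,T); return o+d*(z-o[2])/d[2]
def proj(name,p,T=None):
    c=arm.get_calibration(name); K=np.array(c['K'])
    if 'cam_to_world' in c: M=np.array(c['cam_to_world'])
    else:
        st=T or arm.sense(); W=np.eye(4); W[:3,:3]=st['ee_rot']; W[:3,3]=st['tool_pos']; M=W@np.array(c['tool_from_camera'])
    q=np.linalg.inv(M)@np.append(p,1); s=q[:2]/q[2]; s=s*(1+c['k1']*(s@s)); return K[:2,:2]@s+K[:2,2]
E
python3 - <<'E'
from h import *
a=snap('scene','s0.png');b=snap('side','d0.png');
w=snap('wrist','w0.png')
for n in('scene','side'):
    c=arm.get_calibration(n);print(n,np.round(c['cam_to_world'],3).tolist())
print(arm.get_calibration('wrist'))
Z={'pocket1':.01,'pocket5':.01,'slot':.01,'jar1':0,'jar2':0,'jar3':0,'jar4':0,'jar5':0,'emptyA':.01,'tray':0,'scraper':.01,'pointer_grip':.052,'salt_pot':0,'caddy':0}
for q,z in Z.items():
    for n in('scene','side'):
        print(q,n,[(round(r['confidence'],2),np.round(r['xy']).tolist(),np.round(atz(n,r['xy'],z)[:2],3).tolist()) for r in arm.landmark_of(n,q)[:3]])
s=arm.sense();print(s['time_s'],s['tool_pos'],np.round(s['ee_rot'],3).tolist())
E
```

```text
pics
scene [[-0.419, 0.755, -0.504, 1.077], [0.908, 0.342, -0.241, 0.26], [-0.01, -0.559, -0.829, 0.966], [0.0, 0.0, 0.0, 1.0]]
side [[0.877, -0.311, 0.367, 0.14], [-0.481, -0.54, 0.691, -0.794], [-0.017, -0.782, -0.623, 0.77], [0.0, 0.0, 0.0, 1.0]]
{'K': array([[340.80002155,   0.        , 256.45217825],
       [  0.        , 340.80002155, 190.72920653],
       [  0.        ,   0.        ,   1.        ]]), 'k1': -0.0977506290383724, 'tool_from_camera': array([[ 1.71580203e-04, -9.56391538e-01, -2.92087651e-01,
         7.40338550e-02],
       [ 9.99999879e-01,  2.98694940e-04, -3.90598954e-04,
         1.50734896e-03],
       [ 4.60810638e-04, -2.92087549e-01,  9.56391474e-01,
        -1.17829916e-01],
       [ 0.00000000e+00,  0.00000000e+00,  0.00000000e+00,
         1.00000000e+00]])}
pocket1 scene [(0.87, [264.0, 230.0], [0.612, 0.049]), (0.86, [312.0, 244.0], [0.595, 0.181]), (0.8, [227.0, 213.0], [0.604, -0.068])]
pocket1 side [(0.95, [252.0, 184.0], [0.603, 0.118]), (0.95, [276.0, 204.0], [0.616, -0.012]), (0.89, [244.0, 174.0], [0.603, 0.177])]
pocket5 scene [(0.87, [264.0, 
[... 2084 characters left out ...]
(0.76, [181.0, 112.0], [0.316, -0.394]), (0.71, [177.0, 138.0], [0.423, -0.345])]
scraper side [(0.73, [246.0, 359.0], [0.306, -0.412]), (0.66, [310.0, 349.0], [0.433, -0.458]), (0.59, [221.0, 321.0], [0.299, -0.303])]
pointer_grip scene [(0.64, [150.0, 171.0], [0.594, -0.322])]
pointer_grip side [(0.66, [330.0, 265.0], [0.585, -0.318]), (0.35, [251.0, 185.0], [0.571, 0.063])]
salt_pot scene [(0.77, [227.0, 182.0], [0.506, -0.123])]
salt_pot side [(0.69, [258.0, 242.0], [0.497, -0.117])]
caddy scene [(0.89, [252.0, 231.0], [0.621, 0.018])]
caddy side [(0.71, [271.0, 194.0], [0.636, 0.051])]
1.55 [0.211835   0.5880192  0.25630307] [[-0.941, 0.339, -0.0], [0.339, 0.941, 0.0], [0.0, 0.0, -1.0]]
```

View pics/s0.png

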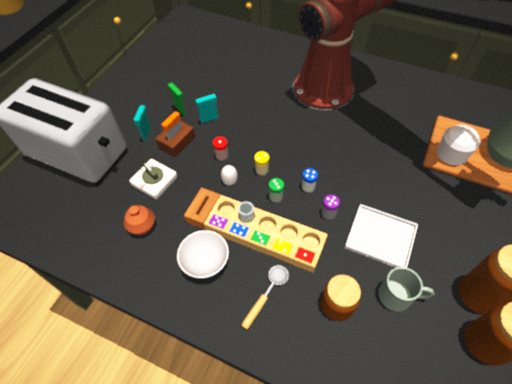

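View pics/d0.png

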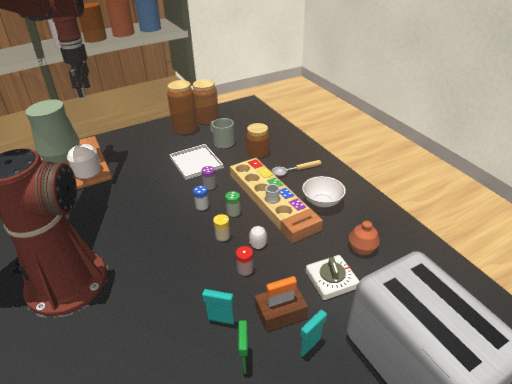

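The scene shows all five full jars: red (221,145), yellow (262,160), green (276,186), blue (310,178), purple (331,204). There is one empty, in pocket 4 (246,212). The tray is at (380,236), the orange scraper at (172,122) and the dial at (152,178). Next I'll move the wrist camera over the working area.

>>> send_rows:
  moves:
    - {"turn": [0, 0, -0.11], "linear": [0, 0, -0.5], "gripper": 1}
    - {"turn": [0, 0, -0.11], "linear": [0, 0, -0.5], "gripper": 1}
    - {"linear": [-0.48, -0.98, -0.16], "gripper": 1}
    - {"linear": [-0.48, -0.98, -0.16], "gripper": 1}
    - {"linear": [-0.48, -0.98, -0.16], "gripper": 1}
    - {"linear": [-0.48, -0.98, -0.16], "gripper": 1}
    - {"linear": [-0.48, -0.98, -0.16], "gripper": 1}
    - {"linear": [-0.48, -0.98, -0.16], "gripper": 1}

```text
$.moves[2]: bad value
```

>>> send_rows:
  moves:
    - {"linear": [-0.48, -0.98, -0.16]}
    - {"linear": [-0.48, -0.98, -0.16]}
    - {"linear": [-0.48, -0.98, -0.16]}
    - {"linear": [-0.48, -0.98, -0.16]}
    - {"linear": [-0.48, -0.98, -0.16]}
    - {"linear": [-0.48, -0.98, -0.16]}
    - {"linear": [0, 0, 0]}

```text
$.moves[0]: bad value
```

Run:
```python
from h import *
s=arm.sense();print(s['time_s'],s['tool_pos'],np.round(s['ee_rot'],3).tolist())
import pickle
w=snap('wrist','w1.png');pickle.dump({k:s[k] for k in('tool_pos','ee_rot')},open('w1.pkl','wb'))
```

```text
1.55 [0.211835   0.5880192  0.25630307] [[-0.941, 0.339, -0.0], [0.339, 0.941, 0.0], [0.0, 0.0, -1.0]]
```

View pics/w1.png

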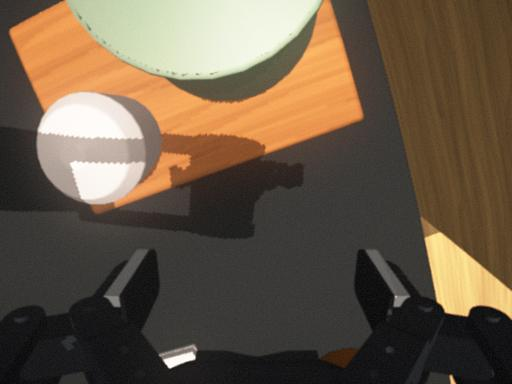

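>>> send_rows:
  moves:
    - {"turn": [0, 0, -0.11], "linear": [0, 0, -0.5], "gripper": 1}
    - {"turn": [0, 0, -0.11], "linear": [0, 0, -0.5], "gripper": 1}
    - {"linear": [-0.48, -0.98, -0.16], "turn": [0, 0, 0], "gripper": 1}
    - {"linear": [-0.48, -0.98, -0.16], "turn": [0, 0, 0], "gripper": 1}
    - {"linear": [-0.48, -0.98, -0.16], "turn": [0, 0, 0], "gripper": 1}
    - {"linear": [-0.48, -0.98, -0.16], "turn": [0, 0, 0], "gripper": 1}
    - {"linear": [-0.48, -0.98, -0.16], "turn": [0, 0, 0], "gripper": 1}
    - {"linear": [-0.48, -0.98, -0.16], "turn": [0, 0, 0], "gripper": 1}

```text
time_s: 2.6
tool_pos: [0.3562, 0.2924, 0.3549]
ee_rot: [[-1.0, -0.0, 0.001], [-0.0, 1.0, 0.0], [-0.001, 0.0, -1.0]]
contact_force: [1.1, 0.0, -1.1]
finger_gap: 1.002
grip_force: 0.0
```

>>> send_rows:
  moves:
    - {"linear": [-0.48, -0.98, -0.16], "turn": [0, 0, 0], "gripper": 1}
    - {"linear": [-0.48, -0.98, -0.16], "turn": [0, 0, 0], "gripper": 1}
    - {"linear": [-0.48, -0.98, -0.16], "turn": [0, 0, 0], "gripper": 1}
    - {"linear": [-0.48, -0.98, -0.16], "turn": [0, 0, 0], "gripper": 1}
    - {"linear": [-0.48, -0.98, -0.16], "turn": [0, 0, 0], "gripper": 1}
    - {"linear": [-0.48, -0.98, -0.16], "turn": [0, 0, 0], "gripper": 1}
    - {"linear": [0, 0, 0], "turn": [0, 0, 0], "gripper": 1}

```text
time_s: 3.48
tool_pos: [0.5009, -0.0032, 0.4028]
ee_rot: [[-1.0, 0.006, 0.001], [0.006, 1.0, -0.001], [-0.001, -0.001, -1.0]]
contact_force: [0.0, -0.0, -0.5]
finger_gap: 1.0
grip_force: 0.0
```

Run:
```python
from h import *
s=arm.sense();print(s['time_s'],s['tool_pos'],np.round(s['ee_rot'],3).tolist())
import pickle
w=snap('wrist','w1.png');pickle.dump({k:s[k] for k in('tool_pos','ee_rot')},open('w1.pkl','wb'))
```

```text
3.475 [ 0.50094692 -0.00323283  0.40284266] [[-1.0, 0.006, 0.001], [0.006, 1.0, -0.001], [-0.001, -0.001, -1.0]]
```

View pics/w1.png

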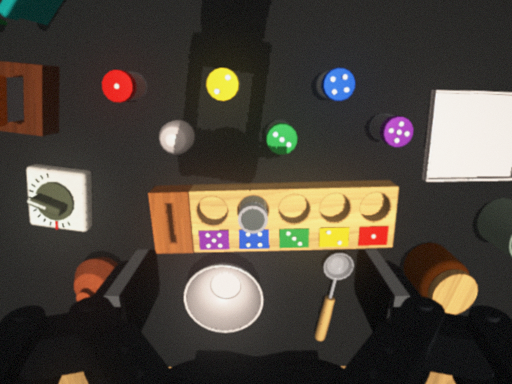

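The overhead view is clear. Lids: red (117,86), yellow (222,84), blue (339,84), green (282,138), purple (398,131). The empty is in pocket 4 (253,212), the slot is at (171,222), the dial is at (55,200) with its red tick at (57,224), and the tray is on the right. Next I'll measure these.

```bash
cat > seg.py <<'E'
from h import *
R={'red':((0,10),(170,180)),'yellow':((22,35),),'green':((45,80),),'blue':((100,118),),'purple':((135,155),)}
def blobs(im,col,smin=120,vmin=70,amin=60):
    hsv=cv2.cvtColor(im,cv2.COLOR_RGB2HSV); m=np.zeros(im.shape[:2],np.uint8)
    for a,b in R[col]: m|=cv2.inRange(hsv,(a,smin,vmin),(b,255,255))
    m=cv2.morphologyEx(m,cv2.MORPH_CLOSE,np.ones((7,7),np.uint8))
    cs,_=cv2.findContours(m,cv2.RETR_EXTERNAL,cv2.CHAIN_APPROX_NONE)
    return sorted([(cv2.contourArea(c),c) for c in cs if cv2.contourArea(c)>amin],key=lambda t:-t[0])
E
python3 - <<'E'
from seg import *; import pickle
T=pickle.load(open('w1.pkl','rb')); im=cv2.imread('pics/w1.png')[:,:,::-1].copy()
for c in R:
    for a,k in blobs(im,c)[:4]:
        m=cv2.moments(k);u=np.array([m['m10']/m['m00'],m['m01']/m['m00']]);r=cv2.minAreaRect(k)
        print(c,a,np.round(u,1),'lid',np.round(atz('wrist',u,.066,T)[:2],4),'tile',np.round(atz('wrist',u,.038,T)[:2],4),np.round(r[1],0),round(r[2]))
g=cv2.cvtColor(im,cv2.COLOR_RGB2HSV)
m=cv2.inRange(g,(5,80,60),(28,255,255));m=cv2.morphologyEx(m[170:265,130:410],cv2.MORPH_CLOSE,np.ones((9,9)))
k=max(cv2.findContours(m,0,1,offset=(130,170))[0],key=cv2.contourArea);b=cv2.boxPoints(cv2.minAreaRect(k));print('caddy',[np.round(atz('wrist',p,.038,T)[:2],4).tolist() for p in b],b.round(0).tolist())
m=cv2.inRange(g,(0,0,150),(180,60,255));
for n,(x0,x1,y0,y1),z in(('tray',(410,512,70,200),.016),('dial',(10,110,150,245),.028)):
    k=max(cv2.findContours(cv2.morphologyEx(m[y0:y1,x0:x1],cv2.MORPH_CLOSE,np.ones((15,15))),0,1,offset=(x0,y0))[0],key=cv2.contourArea);b=cv2.boxPoints(cv2.minAreaRect(k));print(n,[np.round(atz('wrist',p,z,T)[:2],4).tolist() for p in b],b.round(0).tolist())
c=[np.array(im[y0:y1,x0:x1]) for x0,x1,y0,y1 in((145,405,175,260),(0,100,50,245))]
cv2.imwrite('pics/c1.png',cv2.resize(im[175:260,145:405],None,fx=3,fy=3,interpolation=2)[:,:,::-1]);
cv2.imwrite('pics/c2.png',cv2.resize(im[50:245,0:110],None,fx=3,fy=3,interpolation=2)[:,:,::-1])
Z={'pocket1':.01,'slot':.01,'jar1':0,'emptyB':.01,'tray':0,'scraper':.01,'pointer_grip':.052,'salt_pot':0,'caddy':0}
for q,z in Z.items():
    print(q,[(round(r['confidence'],2),np.round(r['xy']).tolist(),np.round(atz('wrist',r['xy'],z)[:2],3).tolist()) for r in arm.landmark_of('wrist',q)])
E
```

```text
red 2924.5 [21. 98.] lid [ 0.4325 -0.3241] tile [ 0.4328 -0.3439] [74. 42.] 90
red 1081.0 [ 90.5 276.8] lid [ 0.7064 -0.2638] tile [ 0.7236 -0.28  ] [30. 51.] 40
red 923.0 [118.3  85.6] lid [ 0.4219 -0.1828] tile [ 0.4216 -0.194 ] [33. 35.] 90
red 503.0 [372.7 235.4] lid [0.6362 0.1679] tile [0.649  0.1783] [19. 30.] 90
yellow 1672.5 [340.  200.6] lid [0.5817 0.1153] tile [0.5913 0.1224] [ 38. 141.] 89
yellow 885.5 [222.   83.7] lid [ 0.4225 -0.0464] tile [ 0.4222 -0.0492] [33. 34.] 90
yellow 802.5 [334.5 235.4] lid [0.6355 0.1108] tile [0.6483 0.1177] [27. 77.] 88
yellow 381.5 [207.7 202.6] lid [ 0.5838 -0.072 ] tile [ 0.5934 -0.0764] [25. 31.] 90
green 744.5 [281.6 138.2] lid [0.4933 0.031 ] tile [0.4974 0.033 ] [30. 31.] 90
green 466.5 [293.6 237.5] lid [0.6383 0.0509] tile [0.6513 0.0542] [18. 28.] 90
blue 856.0 [338.8  83.8] lid [0.4228 0.1042] tile [0.4225 0.1107] [33. 32.] 90
blue 386.5 [253.7 239.8] lid [ 0.6416 -0.0073] tile [ 0.6548 -0.0077] [17. 28.] 90
purple 725.0 [397.9 131.3] lid [0.4837 0.1884] tile [0.4871 0.2001] [31. 30.] 90
purple 459.5 [213.5 239.5] lid [ 0.641  
[... 725 characters left out ...]
]), (0.42, [41.0, 208.0], [0.611, -0.356])]
jar1 [(0.84, [382.0, 127.0], [0.482, 0.194]), (0.83, [133.0, 85.0], [0.42, -0.182]), (0.71, [278.0, 130.0], [0.488, 0.034]), (0.7, [329.0, 86.0], [0.421, 0.109]), (0.66, [227.0, 81.0], [0.416, -0.042])]
emptyB [(0.7, [250.0, 206.0], [0.606, -0.008])]
tray [(0.66, [471.0, 138.0], [0.496, 0.344])]
scraper [(0.77, [35.0, 97.0], [0.433, -0.334]), (0.56, [54.0, 5.0], [0.303, -0.289])]
pointer_grip [(0.76, [45.0, 206.0], [0.593, -0.319]), (0.43, [102.0, 271.0], [0.703, -0.245]), (0.32, [293.0, 202.0], [0.585, 0.055]), (0.27, [250.0, 202.0], [0.586, -0.007])]
salt_pot [(0.84, [183.0, 135.0], [0.496, -0.111])]
caddy [(0.94, [272.0, 211.0], [0.619, 0.027])]
```

View pics/c1.png

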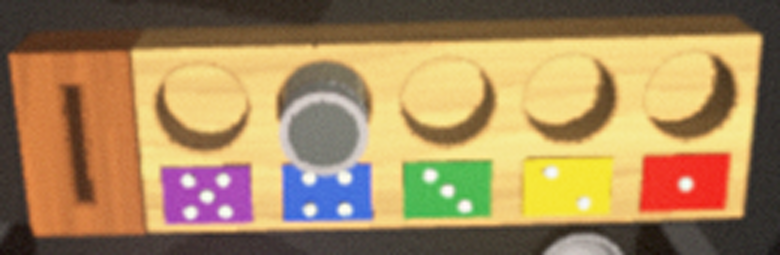

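View pics/c2.png

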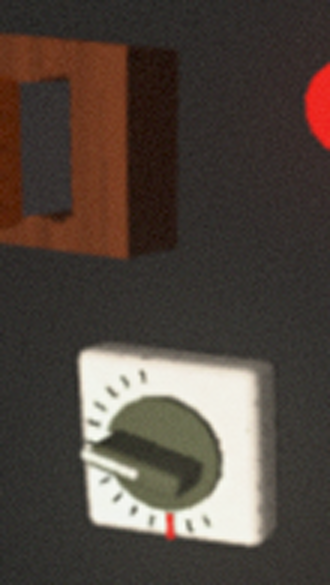

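The caddy crop gives rim centres at about (690,95), (447,100) and (203,106) crop px, with the slot at (78,143). The dial pointer points left of zero, roughly 100° clockwise.

Run:
```python
from h import *; import pickle
T=pickle.load(open('w1.pkl','rb'))
f=lambda p,z,o=(145,175):np.round(atz('wrist',((p[0]+.5)/3-.5+o[0],(p[1]+.5)/3-.5+o[1]),z,T)[:2],4)
for n,p,z in(('p1',(690,95),.038),('p2',(570,98),.038),('p3',(447,100),.038),('p5',(203,106),.038),('emptytop',(322,133),.076),('slot',(78,143),.04),('slotends',(70,87),.04),('slote',(84,201),.04),('TR',(760,35),.038),('BR',(742,215),.038),('Lt',(10,55),.04),('Lb',(30,235),.04),('T3',(447,43),.038),('B3',(447,219),.038)): print(n,f(p,z))
o=(0,50)
for n,p,z in(('tip',(85,455),.05),('bar far top',(185,485),.06),('ptr inner',(133,474),.06),('redtick',(170,525),.028),('disc',(165,450),.034),('c1',(82,352),.028),('c2',(270,365),.028),('c3',(262,545),.028),('c4',(92,522),.028)): print(n,f(p,z,o))
print(T,arm.sense()['qpos'])
```

```text
p1 [0.6008 0.1765]
p2 [0.602 0.115]
p3 [0.6026 0.0529]
p5 [ 0.6053 -0.0699]
emptytop [ 0.6049 -0.0094]
slot [ 0.6245 -0.1346]
slotends [ 0.5942 -0.1361]
slote [ 0.657  -0.1342]
TR [0.5693 0.2093]
BR [0.6686 0.2118]
Lt [ 0.5773 -0.1651]
Lb [ 0.6769 -0.1648]
T3 [0.5727 0.052 ]
B3 [0.6688 0.0548]
tip [ 0.5868 -0.3539]
bar far top [ 0.5992 -0.2948]
ptr inner [ 0.5934 -0.3219]
redtick [ 0.6343 -0.3284]
disc [ 0.5895 -0.3191]
c1 [ 0.5378 -0.3603]
c2 [ 0.546  -0.2572]
c3 [ 0.6455 -0.2773]
c4 [ 0.633  -0.3747]
{'tool_pos': array([ 0.50094692, -0.00323283,  0.40284266]), 'ee_rot': array([[-0.99998331,  0.00566329,  0.00114444],
       [ 0.00566208,  0.99998341, -0.00105923],
       [-0.00115042, -0.00105274, -0.99999878]])} [-7.96893819e+00 -7.97420507e+00  9.81079276e+01  1.27503050e-03
  8.98648571e+01 -9.80435502e+01]
```

>>> send_rows:
  moves:
    - {"linear": [-0.7, -0.12, 0.9], "turn": [0, 0, 0], "gripper": 1}
    - {"linear": [-0.7, 0, 0.9], "turn": [0, 0, 0], "gripper": 1}
    - {"linear": [-0.68, 0, 0.9], "turn": [0, 0, 0], "gripper": 1}
    - {"linear": [0, 0, 0.9], "turn": [0, 0, 0], "gripper": 1}
    - {"linear": [0, 0, 0.9], "turn": [0, 0, 0], "gripper": 1}
    - {"linear": [0, 0, 0.9], "turn": [0, 0, 0], "gripper": 1}
    - {"linear": [0, 0, 0.6], "turn": [0, 0, 0], "gripper": 1}
    - {"linear": [0, 0, 0], "turn": [0, 0, 0], "gripper": 1}
  force: 25

```text
time_s: 4.97
tool_pos: [0.6009, -0.0053, 0.0989]
ee_rot: [[-1.0, -0.0, -0.007], [-0.0, 1.0, 0.001], [0.007, 0.001, -1.0]]
contact_force: [-0.1, -0.2, 0.3]
finger_gap: 1.0
grip_force: 0.0
```

Run:
```python
from h import *
s=arm.sense();print(s['time_s'],s['tool_pos'],np.round(s['ee_rot'],4).tolist(),s['qpos'])
print([(round(r['confidence'],2),np.round(r['xy']).tolist(),np.round(atz('wrist',r['xy'],.01)[:2],3).tolist()) for _ in [snap('wrist','w2.png')] for r in arm.landmark_of('wrist','emptyB')])
```

```text
4.975 [ 0.6008636  -0.00533188  0.09894323] [[-1.0, -0.0003, -0.0073], [-0.0004, 1.0, 0.0009], [0.0073, 0.0009, -1.0]] [-7.19843799e+00  1.99410264e+01  1.01489866e+02  4.94985337e-04
  5.89920120e+01 -9.72187222e+01]
[(0.73, [247.0, 213.0], [0.611, -0.011])]
```

View pics/w2.png

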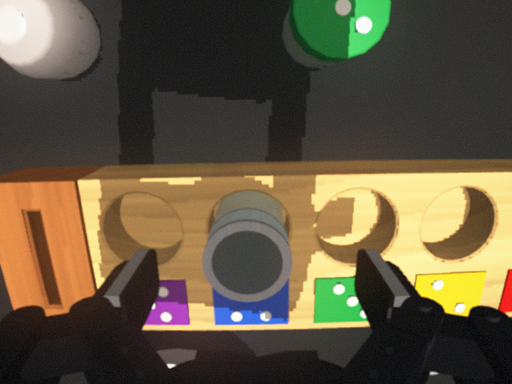

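The empty's rim is at (247,258), between the open fingers. Pocket rims 5, 3 and 2 are at about (143,228), (355,226) and (458,224).

Run:
```python
from h import *
for n,p,z in(('rim',(247.5,258),.076),('p5',(143,228.5),.038),('p3',(355.5,226),.038),('p2',(458,224),.038),('slot',(43,259),.04)): print(n,np.round(atz('wrist',p,z)[:2],4))
```

```text
rim [ 0.6084 -0.0089]
p5 [ 0.6099 -0.0714]
p3 [0.6082 0.0533]
p2 [0.6075 0.1166]
slot [ 0.6306 -0.1375]
```

>>> send_rows:
  moves:
    - {"linear": [0, 0, 0], "turn": [0, 0, 0.11], "gripper": 1}
    - {"linear": [0, 0, 0], "turn": [0, 0, 0.11], "gripper": 1}
    - {"linear": [0, 0, 0], "turn": [0, 0, 0.11], "gripper": 1}
    - {"linear": [0, 0, 0], "turn": [0, 0, 0.11], "gripper": 1}
    - {"linear": [0, 0, 0], "turn": [0, 0, 0.11], "gripper": 1}
    - {"linear": [0, 0, 0], "turn": [0, 0, 0.11], "gripper": 1}
    - {"linear": [0, 0, 0], "turn": [0, 0, 0.11], "gripper": 1}
    - {"linear": [0, 0, 0], "turn": [0, 0, 0.11], "gripper": 1}

```text
time_s: 6.08
tool_pos: [0.6059, -0.0062, 0.1056]
ee_rot: [[-0.182, 0.983, 0.006], [0.983, 0.182, -0.001], [-0.002, 0.005, -1.0]]
contact_force: [1.0, 0.8, -1.1]
finger_gap: 0.999
grip_force: 0.0
```

>>> send_rows:
  moves:
    - {"linear": [0, 0, 0], "turn": [0, 0, 0.11], "gripper": 1}
    - {"linear": [-0.07, 0.1, 0], "turn": [0, 0, 0], "gripper": 1}
    - {"linear": [0, 0, 0], "turn": [0, 0, 0], "gripper": 1}

```text
time_s: 6.45
tool_pos: [0.6105, -0.0099, 0.1041]
ee_rot: [[-0.018, 1.0, 0.004], [1.0, 0.018, -0.001], [-0.001, 0.004, -1.0]]
contact_force: [-0.9, -0.1, 0.9]
finger_gap: 0.999
grip_force: 0.0
```

Run:
```python
from h import *
s=arm.sense();print(s['time_s'],s['tool_pos'],np.round(s['ee_rot'],4).tolist(),s['qpos'])
snap('wrist','w3.png')
```

```text
6.45 [ 0.61046755 -0.00994134  0.10414579] [[-0.0177, 0.9998, 0.0036], [0.9998, 0.0177, -0.0006], [-0.0006, 0.0035, -1.0]] [-7.51374231e+00  2.02233108e+01  1.00439945e+02 -6.88125478e-03
  5.91306098e+01 -8.52451859e+00]
```

View pics/w3.png

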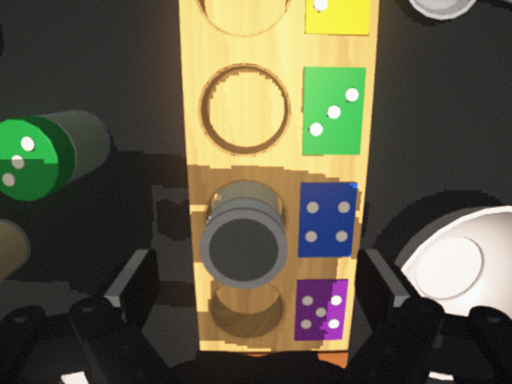

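Pocket 3's rim is at (245,110) and the empty's rim at (244,245), with the tool now turned 90°.

Run:
```python
from h import *
for n,p,z in(('rim',(244,245),.076),('p3',(245.5,110),.038),('red edge L',(192,230),.038),('edge R',(369,130),.038),('edge L',(183,130),.038)): print(n,np.round(atz('wrist',p,z)[:2],4))
print(arm.sense()['tool_pos'])
```

```text
rim [ 0.6048 -0.0054]
p3 [0.604  0.0542]
red edge L [ 0.5732 -0.0149]
edge R [0.6709 0.0452]
edge L [0.5705 0.0433]
[ 0.60987595 -0.00976187  0.10362552]
```

>>> send_rows:
  moves:
    - {"linear": [0.03, -0.11, 0], "turn": [0, 0, 0], "gripper": 1}
    - {"linear": [0, 0, 0.37], "turn": [0, 0, 0], "gripper": 1}
    - {"linear": [0, 0, 0.36], "turn": [0, 0, 0], "gripper": 1}
    - {"linear": [0, 0, 0], "turn": [0, 0, 0], "gripper": 1}
    - {"linear": [0, 0, 0], "turn": [0, 0, 0], "gripper": -1}
    - {"linear": [0, 0, 0], "turn": [0, 0, 0], "gripper": -1}
    - {"linear": [0, 0, 0], "turn": [0, 0, 0], "gripper": -1}
    - {"linear": [0, 0, 0], "turn": [0, 0, 0], "gripper": -1}
  force: 25

```text
time_s: 7.5
tool_pos: [0.604, -0.0082, 0.0666]
ee_rot: [[-0.016, 1.0, 0.002], [1.0, 0.016, -0.0], [-0.0, 0.002, -1.0]]
contact_force: [-0.4, -0.1, 2.2]
finger_gap: 0.485
grip_force: 25.6
```

>>> send_rows:
  moves:
    - {"linear": [0, 0, -0.9], "turn": [0, 0, 0], "gripper": -1}
    - {"linear": [0, 0, -0.9], "turn": [0, 0, 0], "gripper": -1}
    - {"linear": [0.87, -0.26, 0], "turn": [0, 0, 0], "gripper": -1}
    - {"linear": [0.87, -0.26, 0], "turn": [0, 0, 0], "gripper": -1}
    - {"linear": [0.87, -0.26, 0], "turn": [0, 0, 0], "gripper": -1}
    - {"linear": [0.87, -0.26, 0], "turn": [0, 0, 0], "gripper": -1}
    - {"linear": [0.87, -0.26, 0], "turn": [0, 0, 0], "gripper": -1}
    - {"linear": [0.87, -0.26, 0], "turn": [0, 0, 0], "gripper": -1}

```text
time_s: 8.5
tool_pos: [0.5204, 0.253, 0.1558]
ee_rot: [[-0.015, 1.0, -0.0], [1.0, 0.015, -0.0], [-0.0, -0.0, -1.0]]
contact_force: [-0.3, 1.0, 0.1]
finger_gap: 0.484
grip_force: 29.8
```

>>> send_rows:
  moves:
    - {"linear": [0.87, -0.26, 0], "turn": [0, 0, 0], "gripper": -1}
    - {"linear": [0.87, -0.26, 0], "turn": [0, 0, 0], "gripper": -1}
    - {"linear": [0, 0, 0.6], "turn": [0, 0, 0], "gripper": -1}
    - {"linear": [0, 0, 0.6], "turn": [0, 0, 0], "gripper": -1}
    - {"linear": [0, 0, 0.4], "turn": [0, 0, 0], "gripper": -1}
    - {"linear": [0, 0, 0.2], "turn": [0, 0, 0], "gripper": -1}
    - {"linear": [0, 0, 0], "turn": [0, 0, 0], "gripper": -1}
    - {"linear": [0, 0, 0], "turn": [0, 0, 0], "gripper": -1}

```text
time_s: 9.5
tool_pos: [0.4949, 0.3386, 0.067]
ee_rot: [[-0.015, 1.0, 0.002], [1.0, 0.015, 0.001], [0.001, 0.002, -1.0]]
contact_force: [-0.6, 0.4, -0.2]
finger_gap: 0.48
grip_force: 29.8
```

>>> send_rows:
  moves:
    - {"linear": [0, 0, 0.1], "turn": [0, 0, 0], "gripper": -1}
    - {"linear": [0, 0, 0], "turn": [0, 0, 0], "gripper": -1}
    - {"linear": [0, 0, 0], "turn": [0, 0, 0], "gripper": 1}
    - {"linear": [0, 0, 0], "turn": [0, 0, 0], "gripper": 1}
    - {"linear": [0, 0, 0], "turn": [0, 0, 0], "gripper": 1}
    - {"linear": [0, 0, -0.6], "turn": [0, 0, 0], "gripper": 1}
    - {"linear": [0, 0, -1], "turn": [0, 0, -0.11], "gripper": 1}
    - {"linear": [0, 0, -1], "turn": [0, 0, -0.11], "gripper": 1}

```text
time_s: 10.5
tool_pos: [0.4934, 0.338, 0.1917]
ee_rot: [[-0.359, 0.933, -0.001], [0.933, 0.359, -0.001], [-0.0, -0.001, -1.0]]
contact_force: [0.9, -0.5, -0.1]
finger_gap: 1.0
grip_force: 0.0
```

>>> send_rows:
  moves:
    - {"linear": [0, 0, 0], "turn": [0, 0, -0.11], "gripper": 1}
    - {"linear": [0, 0, 0], "turn": [0, 0, -0.11], "gripper": 1}
    - {"linear": [0, 0, 0], "turn": [0, 0, -0.11], "gripper": 1}
    - {"linear": [0, 0, 0], "turn": [0, 0, -0.11], "gripper": 1}
    - {"linear": [0, 0, 0], "turn": [0, 0, -0.11], "gripper": 1}
    - {"linear": [0, 0, 0], "turn": [0, 0, -0.11], "gripper": 1}
    - {"linear": [0, 0, 0], "turn": [0, 0, -0.11], "gripper": 1}
    - {"linear": [0.13, -0.95, 0], "turn": [0, 0, 0], "gripper": 1}

```text
time_s: 11.5
tool_pos: [0.4879, 0.2922, 0.1912]
ee_rot: [[-1.0, -0.004, 0.002], [-0.004, 1.0, 0.001], [-0.002, 0.001, -1.0]]
contact_force: [-0.1, -0.5, 1.0]
finger_gap: 0.999
grip_force: 0.0
```

>>> send_rows:
  moves:
    - {"linear": [0.13, -0.95, 0], "turn": [0, 0, 0], "gripper": 1}
    - {"linear": [0.13, -0.95, 0], "turn": [0, 0, 0], "gripper": 1}
    - {"linear": [0.13, -0.95, 0], "turn": [0, 0, 0], "gripper": 1}
    - {"linear": [0.13, -0.95, 0], "turn": [0, 0, 0], "gripper": 1}
    - {"linear": [0.13, -0.95, 0], "turn": [0, 0, 0], "gripper": 1}
    - {"linear": [0.13, -0.95, 0], "turn": [0, 0, 0], "gripper": 1}
    - {"linear": [0.13, -0.95, 0], "turn": [0, 0, 0], "gripper": 1}
    - {"linear": [0.13, -0.95, 0], "turn": [0, 0, 0], "gripper": 1}

```text
time_s: 12.5
tool_pos: [0.4349, -0.0907, 0.1911]
ee_rot: [[-1.0, 0.0, 0.001], [0.0, 1.0, -0.0], [-0.001, -0.0, -1.0]]
contact_force: [-0.1, 0.2, -0.0]
finger_gap: 0.999
grip_force: 0.0
```

>>> send_rows:
  moves:
    - {"linear": [0.13, -0.95, 0], "turn": [0, 0, 0], "gripper": 1}
    - {"linear": [0.13, -0.95, 0], "turn": [0, 0, 0], "gripper": 1}
    - {"linear": [0, 0, 0], "turn": [0, 0, 0], "gripper": 1}
    - {"linear": [0, 0, 0], "turn": [0, 0, 0], "gripper": 1}

```text
time_s: 13.0
tool_pos: [0.422, -0.1839, 0.1907]
ee_rot: [[-1.0, 0.001, -0.0], [0.001, 1.0, 0.001], [0.0, 0.001, -1.0]]
contact_force: [0.4, 0.4, -0.2]
finger_gap: 0.996
grip_force: 0.0
```

```bash
cat > jar.py <<'E'
import sys
from seg import *
s=arm.sense();print(s['time_s'],np.round(s['tool_pos'],4),np.round(s['ee_rot'],3).tolist())
im=snap('wrist',sys.argv[1])
for c in R:
    for a,k in blobs(im,c,amin=300):
        (u,v),r=cv2.minEnclosingCircle(k)
        if a>2.2*r*r: print(c,a,round(u),round(v),round(r),np.round(atz('wrist',(u,v),.064,s)[:2]-s['tool_pos'][:2],4),np.round(atz('wrist',(u,v),.064,s)[:2],4))
sc=snap('scene',sys.argv[1].replace('w','s'))
for c in R:
    for a,k in blobs(sc,c,amin=30):
        (u,v),r=cv2.minEnclosingCircle(k)
        if 5<r<13 and 120<u<360 and v<260: print('sc',c,a,round(u),round(v),round(r),np.round(atz('scene',(u,v),.06)[:2],3))
for q in('emptyB','salt_pot','slot','pocket1'): print(q,[(round(r['confidence'],2),np.round(r['xy']).tolist(),np.round(atz('scene',r['xy'],.004)[:2],3).tolist()) for r in arm.landmark_of('scene',q)])
E
python3 jar.py w4.png
```

```text
13.0 [ 0.422  -0.1839  0.1907] [[-1.0, 0.001, -0.0], [0.001, 1.0, 0.001], [0.0, 0.001, -1.0]]
red 2552.0 253 187 29 [-0.0018 -0.0011] [ 0.4202 -0.185 ]
yellow 2536.0 430 186 30 [-0.0023  0.1345] [ 0.4197 -0.0494]
green 1523.0 498 266 25 [0.0689 0.2092] [0.4909 0.0254]
sc red 167.0 220 143 8 [ 0.421 -0.184]
sc red 159.0 305 255 10 [0.657 0.18 ]
sc yellow 163.0 262 158 8 [ 0.421 -0.046]
sc yellow 90.0 267 221 10 [0.606 0.055]
sc yellow 66.0 220 205 9 [ 0.615 -0.082]
sc yellow 44.5 312 257 9 [0.655 0.198]
sc green 175.0 276 185 8 [0.492 0.031]
sc green 136.5 260 238 9 [0.659 0.059]
sc blue 175.5 310 175 8 [0.42  0.104]
sc blue 108.5 238 229 9 [ 0.66  -0.002]
sc purple 189.5 331 202 8 [0.481 0.189]
sc purple 106.5 218 220 9 [ 0.66  -0.064]
emptyB [(0.88, [379.0, 233.0], [0.486, 0.334])]
salt_pot [(0.72, [230.0, 183.0], [0.506, -0.111]), (0.38, [244.0, 220.0], [0.603, -0.015])]
slot [(0.71, [204.0, 209.0], [0.618, -0.138]), (0.39, [267.0, 228.0], [0.598, 0.052])]
pocket1 [(0.68, [243.0, 222.0], [0.608, -0.017]), (0.64, [267.0, 226.0], [0.593, 0.05]), (0.59, [312.0, 244.0], [0.594, 0.182]), (0.56, [223.0, 213.0], [0.606, -0.08])]
```

View pics/w4.png

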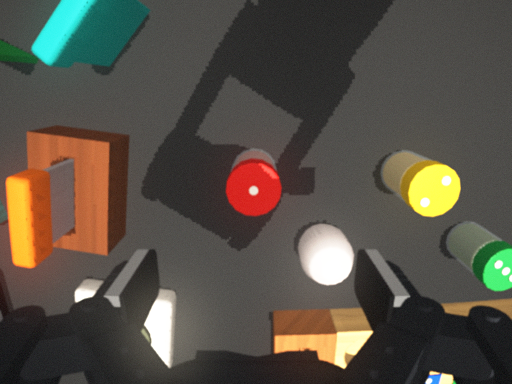

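Red jar is directly under the tool at (253,187), and the salt pot at (327,254) is clear of the fingers. The scraper handle shows at (30,215).

>>> send_rows:
  moves:
    - {"linear": [0.03, -0.02, 0.8], "turn": [0, 0, 0], "gripper": 1}
    - {"linear": [0, 0, 0.8], "turn": [0, 0, 0], "gripper": 1}
    - {"linear": [0, 0, 0.7], "turn": [0, 0, 0], "gripper": 1}
    - {"linear": [0, 0, 0.36], "turn": [0, 0, 0], "gripper": 1}
    - {"linear": [0, 0, 0], "turn": [0, 0, 0], "gripper": -1}
    - {"linear": [0, 0, 0], "turn": [0, 0, 0], "gripper": -1}
    - {"linear": [0, 0, 0], "turn": [0, 0, 0], "gripper": -1}
    - {"linear": [0, 0, 0], "turn": [0, 0, 0], "gripper": -1}
  force: 25

```text
time_s: 14.3
tool_pos: [0.4219, -0.1858, 0.0592]
ee_rot: [[-1.0, 0.0, 0.003], [0.0, 1.0, -0.001], [-0.003, -0.001, -1.0]]
contact_force: [0.0, 1.0, 4.3]
finger_gap: 0.483
grip_force: 26.5
```

>>> send_rows:
  moves:
    - {"linear": [0, 0, 0], "turn": [0, 0, 0], "gripper": 1}
    - {"linear": [0, 0, 0], "turn": [0, 0, 0], "gripper": 1}
    - {"linear": [0, 0, 0], "turn": [0, 0, 0], "gripper": 1}
    - {"linear": [0, 0, 0], "turn": [0, 0, 0.11], "gripper": 1}
    - {"linear": [0, 0, 0], "turn": [0, 0, 0.11], "gripper": 1}
    - {"linear": [0, 0, 0], "turn": [0, 0, 0.11], "gripper": 1}
    - {"linear": [0, 0, 0], "turn": [0, 0, 0.11], "gripper": 1}
    - {"linear": [0, 0, 0], "turn": [0, 0, 0.11], "gripper": 1}

```text
time_s: 15.3
tool_pos: [0.4205, -0.1851, 0.0576]
ee_rot: [[-0.645, 0.764, -0.0], [0.764, 0.645, 0.0], [0.0, -0.0, -1.0]]
contact_force: [0.1, 0.1, 0.3]
finger_gap: 1.001
grip_force: 0.0
```

>>> send_rows:
  moves:
    - {"linear": [0, 0, 0], "turn": [0, 0, 0.11], "gripper": 1}
    - {"linear": [0, 0, 0], "turn": [0, 0, 0.11], "gripper": 1}
    - {"linear": [0, 0, 0], "turn": [0, 0, 0.11], "gripper": 1}
    - {"linear": [0, 0, 0], "turn": [0, 0, 0.11], "gripper": 1}
    - {"linear": [0, 0, 0], "turn": [0, 0, 0], "gripper": -1}
    - {"linear": [0, 0, 0], "turn": [0, 0, 0], "gripper": -1}
    - {"linear": [0, 0, 0], "turn": [0, 0, 0], "gripper": -1}
    - {"linear": [0, 0, 0], "turn": [0, 0, 0], "gripper": -1}

```text
time_s: 16.3
tool_pos: [0.4208, -0.1853, 0.0579]
ee_rot: [[-0.016, 1.0, 0.0], [1.0, 0.016, -0.0], [-0.0, 0.0, -1.0]]
contact_force: [-0.7, -0.1, 0.0]
finger_gap: 0.483
grip_force: 25.5
```

>>> send_rows:
  moves:
    - {"linear": [0, 0, -0.9], "turn": [0, 0, 0], "gripper": -1}
    - {"linear": [0, 0, -0.9], "turn": [0, 0, 0], "gripper": -1}
    - {"linear": [0.9, 0.465, 0], "turn": [0, 0, 0], "gripper": -1}
    - {"linear": [0.9, 0.465, 0], "turn": [0, 0, 0], "gripper": -1}
    - {"linear": [0.9, 0.465, 0], "turn": [0, 0, 0], "gripper": -1}
    - {"linear": [0.9, 0.465, 0], "turn": [0, 0, 0], "gripper": -1}
    - {"linear": [0.9, 0.465, 0], "turn": [0, 0, 0], "gripper": -1}
    - {"linear": [0.9, 0.465, 0], "turn": [0, 0, 0], "gripper": -1}

```text
time_s: 17.3
tool_pos: [0.5561, 0.0885, 0.1472]
ee_rot: [[-0.016, 1.0, -0.001], [1.0, 0.016, -0.0], [-0.0, -0.001, -1.0]]
contact_force: [0.8, -0.6, -1.4]
finger_gap: 0.49
grip_force: 26.4
```

>>> send_rows:
  moves:
    - {"linear": [0.9, 0.465, 0], "turn": [0, 0, 0], "gripper": -1}
    - {"linear": [0.9, 0.465, 0], "turn": [0, 0, 0], "gripper": -1}
    - {"linear": [0, 0, 0.5], "turn": [0, 0, 0], "gripper": -1}
    - {"linear": [0, 0, 0.4], "turn": [0, 0, 0], "gripper": -1}
    - {"linear": [0, 0, 0], "turn": [0, 0, 0], "gripper": -1}
    - {"linear": [0, 0, 0], "turn": [0, 0, 0], "gripper": -1}

```text
time_s: 18.05
tool_pos: [0.6011, 0.177, 0.1028]
ee_rot: [[-0.015, 1.0, -0.0], [1.0, 0.015, -0.0], [-0.0, -0.0, -1.0]]
contact_force: [0.1, 0.6, -0.7]
finger_gap: 0.484
grip_force: 26.3
```

Run:
```python
from h import *
s=arm.sense();print(s['time_s'],s['tool_pos'],np.round(s['ee_rot'],4).tolist());snap('wrist','w5.png')
```

```text
18.05 [0.60107067 0.17695293 0.10281865] [[-0.0146, 0.9999, -0.0003], [0.9999, 0.0146, -0.0001], [-0.0001, -0.0003, -1.0]]
```

View pics/w5.png

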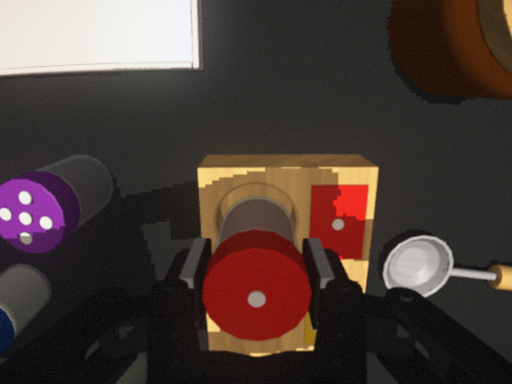

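The jar hangs at columns 220–293 over the pocket 1 rim at 217–298, so x is centred. I'll check y from the far rim edge at row 183.

Run:
```python
from h import *
for n,p in (('far rim',(256,183)),('l',(216.5,225)),('r',(298.5,225)),('blk edge',(280,167)),('L',(199,230)),('R',(375,230))): print(n,np.round(atz('wrist',p,.038)[:2],4))
```

```text
far rim [0.602  0.2012]
l [0.5794 0.1755]
r [0.6271 0.1762]
blk edge [0.6151 0.2105]
L [0.569  0.1722]
R [0.6728 0.1734]
```

>>> send_rows:
  moves:
    - {"linear": [0.01, 0.02, 0.1], "turn": [0, 0, 0], "gripper": -1}
    - {"linear": [0, 0, 0.2], "turn": [0, 0, 0], "gripper": -1}
    - {"linear": [0, 0, 0.2], "turn": [0, 0, 0], "gripper": -1}
    - {"linear": [0, 0, 0.19], "turn": [0, 0, 0], "gripper": -1}
    - {"linear": [0, 0, 0], "turn": [0, 0, 0], "gripper": -1}
    - {"linear": [0, 0, 0], "turn": [0, 0, 0], "gripper": -1}

```text
time_s: 18.85
tool_pos: [0.6042, 0.1794, 0.0811]
ee_rot: [[-0.016, 1.0, 0.0], [1.0, 0.016, 0.001], [0.001, 0.001, -1.0]]
contact_force: [-24.7, -4.0, 52.1]
finger_gap: 0.486
grip_force: 39.2
```

>>> send_rows:
  moves:
    - {"linear": [0, 0, -0.25], "turn": [0, 0, 0], "gripper": -1}
    - {"linear": [0, 0, -0.24], "turn": [0, 0, 0], "gripper": -1}
    - {"linear": [0, 0, -0.2], "turn": [0, 0, 0], "gripper": -1}
    - {"linear": [0, 0, 0], "turn": [0, 0, 0], "gripper": -1}
    - {"linear": [0, 0, 0], "turn": [0, 0, 0], "gripper": -1}

```text
time_s: 19.48
tool_pos: [0.6016, 0.1779, 0.1018]
ee_rot: [[-0.015, 1.0, -0.002], [1.0, 0.015, -0.0], [-0.0, -0.002, -1.0]]
contact_force: [-1.0, 0.2, -0.5]
finger_gap: 0.484
grip_force: 32.9
```

Run:
```python
from seg import *
s=arm.sense();print(s['tool_pos'],np.round(s['ee_rot'],4).tolist())
im=snap('wrist','w6.png')
for f in('w5','w6'):
    i=cv2.imread(f'pics/{f}.png')[:,:,::-1].copy()
    for a,k in blobs(i,'red',amin=1000): print(f,a,cv2.boundingRect(k),cv2.minEnclosingCircle(k))
j=np.hstack([cv2.imread(f'pics/{f}.png')[150:350,180:400] for f in('w5','w6')]);cv2.imwrite('pics/c3.png',cv2.resize(j,None,fx=1.8,fy=1.8))
```

```text
[0.6016415  0.17793147 0.10176417] [[-0.0153, 0.9999, -0.0016], [0.9999, 0.0153, -0.0003], [-0.0003, -0.0016, -1.0]]
w5 9452.0 (202, 229, 110, 112) ((256.501220703125, 285.562744140625), 57.00275421142578)
w5 3605.0 (309, 185, 60, 76) ((339.5, 219.48629760742188), 44.108543395996094)
w5 1880.0 (447, 0, 65, 93) ((479.0, 45.5), 55.62608337402344)
w6 10295.0 (196, 248, 121, 109) ((255.5258331298828, 309.6580810546875), 62.7562141418457)
w6 3554.5 (308, 187, 60, 76) ((339.5, 221.45945739746094), 44.08755874633789)
w6 1991.0 (449, 0, 63, 96) ((480.0, 47.5), 56.72090530395508)
```

View pics/c3.png

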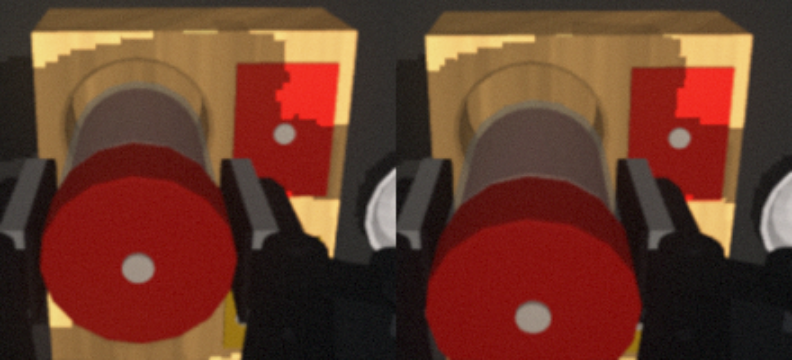

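The red jar slid about 12 mm up in the grip because it landed on the rim. I'll work out its offset in y.

Run:
```python
from h import *
E=np.array([[-.0146,.9999,-.0003],[.9999,.0146,-.0001],[0,0,-1.]])
T5={'tool_pos':np.array([.60107,.17695,.10282]),'ee_rot':E}
print('lid expect',proj('wrist',[.60107,.17695,.1108],T5))
print('pip',atz('wrist',(256.7,298.9),.1108,T5), 'disc',atz('wrist',(256.7,293.6),.1108,T5))
print('jar bottom far edge seen row', (86/1.8+150), 'expect', proj('wrist',[.60107,.17695+.021,.0448],T5), 'p1 rim far expect',proj('wrist',[.6011,.1771+.0235,.038],T5))
im=cv2.imread('pics/w5.png')
# rim points, left crop coordinates
pts=np.array([(70,115),(80,92),(95,76),(115,64),(138,59),(160,63),(180,75),(195,92),(204,112)])/1.8+[180,150]
P=np.array([atz('wrist',p,.038,T5)[:2] for p in pts]);
from scipy.optimize import least_squares
r=least_squares(lambda q:np.hypot(*(P-q).T)-.0235,[.601,.177]);print('circle',r.x,np.round(r.fun,4))
```

```text
lid expect [254.41601839 297.43931093]
pip [0.6019399  0.17631173 0.1108    ] disc [0.60190461 0.17866034 0.1108    ]
jar bottom far edge seen row 197.77777777777777 expect [255.51671757 192.29675498] p1 rim far expect [255.66011136 184.13822294]
circle [0.60190945 0.17691991] [-0.0011 -0.0008 -0.0003  0.0004  0.001   0.0007 -0.0001 -0.0009 -0.0013]
```

Run:
```python
from h import *
s=arm.sense();x,y,z=s['tool_pos']
for b in(.044,.046,.048): print(b,'bottom',proj('wrist',[x,y+.021,z-b],s),'lid top centre',proj('wrist',[x,y,z-b+.066],s),'lid left edge',proj('wrist',[x-.021,y,z-b+.066],s)[0],proj('wrist',[x+.021,y,z-b+.066],s)[0])
im=cv2.imread('pics/w6.png')
g=im[:,:,:].astype(int)
print([ (r,g[r,257].tolist()) for r in range(178,250,2)])
i5=cv2.imread('pics/w5.png').astype(int);print([ (r,i5[r,257].tolist()) for r in range(178,240,2)])
hs=cv2.cvtColor(im,cv2.COLOR_BGR2HSV)
m=cv2.inRange(hs,(0,0,130),(180,90,255));m[:280]=0;m[:,:230]=0;m[:,290:]=0
print('pip',cv2.moments(m)['m10']/max(1,cv2.moments(m)['m00']),cv2.moments(m)['m01']/max(1,cv2.moments(m)['m00']))
```

```text
0.044 bottom [255.62563789 200.57436394] lid top centre [254.12231782 321.50924764] lid left edge 192.29057029536952 315.8903696857147
0.046 bottom [255.63768751 199.31239293] lid top centre [254.16313957 317.76037486] lid left edge 193.29469236294582 314.9696511673411
0.048 bottom [255.64947552 198.07802065] lid top centre [254.20275984 314.12403459] lid left edge 194.269780588102 314.075500626836
[(178, [64, 114, 150]), (180, [64, 110, 149]), (182, [66, 115, 152]), (184, [55, 98, 127]), (186, [61, 104, 139]), (188, [67, 114, 150]), (190, [64, 110, 150]), (192, [61, 112, 148]), (194, [66, 115, 149]), (196, [67, 114, 149]), (198, [65, 111, 147]), (200, [65, 110, 145]), (202, [67, 111, 148]), (204, [68, 113, 146]), (206, [84, 108, 125]), (208, [79, 100, 117]), (210, [67, 80, 98]), (212, [57, 66, 86]), (214, [66, 75, 95]), (216, [57, 68, 86]), (218, [62, 71, 91]), (220, [65, 71, 88]), (222, [66, 72, 93]), (224, [60, 67, 90]), (226, [66, 71, 92]), (228, [61, 69, 88]), (230, [63, 66, 90]), (232, [62, 67, 89]), (234, [59, 64, 87]), (236, [65, 73, 96]), (238, [64, 72, 91]), (240, [62, 67, 89]), (242, [57, 65, 84]), (244, [63, 70, 91]), (246, [74, 80, 104]), (248, [43, 50, 100])]
[(178, [65, 115, 152]), (180, [62, 111, 148]), (182, [53, 91, 124]), (184, [62, 105, 141]), (186, [67, 116, 153]), (188, [69, 118, 155]), (190, [68, 114, 152]), (192, [64, 113, 152]), (194, [70, 116, 150]), (196, [85, 105, 125]), (198, [74, 99, 117]), (200, [60, 70, 93]), (202, [62, 72, 91]), (204, [60, 71, 91]), (206, [58, 71, 91]), (208, [55, 69, 87]), (210, [64, 72, 91]), (212, [58, 67, 89]), (214, [57, 66, 84]), (216, [61, 70, 91]), (218, [58, 68, 85]), (220, [57, 66, 86]), (222, [56, 68, 85]), (224, [56, 65, 86]), (226, [60, 63, 88]), (228, [60, 71, 99]), (230, [26, 32, 95]), (232, [16, 19, 92]), (234, [13, 24, 95]), (236, [12, 17, 94]), (238, [18, 22, 94])]
pip 255.7405857740586 326.40585774058576
```

>>> send_rows:
  moves:
    - {"linear": [0.02, -0.01, 0.1], "turn": [0, 0, 0], "gripper": -1}
    - {"linear": [0, 0, 0.15], "turn": [0, 0, 0], "gripper": -1}
    - {"linear": [0, 0, 0.1], "turn": [0, 0, 0], "gripper": -1}
    - {"linear": [0, 0, 0.1], "turn": [0, 0, 0], "gripper": -1}
    - {"linear": [0, 0, 0.05], "turn": [0, 0, 0], "gripper": -1}
    - {"linear": [0, 0, 0], "turn": [0, 0, 0], "gripper": -1}

```text
time_s: 20.27
tool_pos: [0.6015, 0.1791, 0.0775]
ee_rot: [[-0.015, 1.0, -0.0], [1.0, 0.015, -0.0], [-0.0, -0.0, -1.0]]
contact_force: [0.2, 0.8, -0.9]
finger_gap: 0.481
grip_force: 32.9
```

>>> send_rows:
  moves:
    - {"linear": [0, 0, 0.1], "turn": [0, 0, 0], "gripper": -1}
    - {"linear": [0, 0, 0.1], "turn": [0, 0, 0], "gripper": -1}
    - {"linear": [0, 0, 0], "turn": [0, 0, 0], "gripper": -1}
    - {"linear": [0, 0, 0], "turn": [0, 0, 0], "gripper": -1}

```text
time_s: 20.78
tool_pos: [0.6016, 0.1791, 0.0677]
ee_rot: [[-0.015, 1.0, -0.0], [1.0, 0.015, -0.0], [-0.0, -0.0, -1.0]]
contact_force: [0.9, -0.1, -1.9]
finger_gap: 0.483
grip_force: 32.9
```

>>> send_rows:
  moves:
    - {"linear": [0, 0, 0], "turn": [0, 0, 0], "gripper": 1}
    - {"linear": [0, 0, 0], "turn": [0, 0, 0], "gripper": 1}
    - {"linear": [0, 0, 0], "turn": [0, 0, 0], "gripper": 1}
    - {"linear": [0, 0, -0.6], "turn": [0, 0, 0], "gripper": 1}
    - {"linear": [0, 0, -0.6], "turn": [0, 0, 0], "gripper": 1}
    - {"linear": [0, 0, -0.6], "turn": [0, 0, -0.11], "gripper": 1}
    - {"linear": [0, 0, -0.6], "turn": [0, 0, -0.11], "gripper": 1}
    - {"linear": [0, 0, 0], "turn": [0, 0, -0.11], "gripper": 1}

```text
time_s: 21.78
tool_pos: [0.6041, 0.1796, 0.1922]
ee_rot: [[-0.514, 0.858, 0.008], [0.858, 0.514, 0.001], [-0.003, 0.007, -1.0]]
contact_force: [0.3, 0.7, -0.5]
finger_gap: 1.001
grip_force: 0.0
```

>>> send_rows:
  moves:
    - {"linear": [0, 0, 0], "turn": [0, 0, -0.11], "gripper": 1}
    - {"linear": [0, 0, 0], "turn": [0, 0, -0.11], "gripper": 1}
    - {"linear": [0, 0, 0], "turn": [0, 0, -0.11], "gripper": 1}
    - {"linear": [0, 0, 0], "turn": [0, 0, -0.11], "gripper": 1}
    - {"linear": [0, 0, 0], "turn": [0, 0, -0.11], "gripper": 1}
    - {"linear": [0, 0, 0], "turn": [0, 0, -0.11], "gripper": 1}
    - {"linear": [0, 0, 0], "turn": [0, 0, 0], "gripper": 1}
    - {"linear": [0, 0, 0], "turn": [0, 0, 0], "gripper": 1}

```text
time_s: 22.78
tool_pos: [0.6016, 0.1791, 0.1879]
ee_rot: [[-1.0, 0.003, 0.0], [0.003, 1.0, 0.0], [-0.0, 0.0, -1.0]]
contact_force: [0.6, 0.1, 0.1]
finger_gap: 1.003
grip_force: 0.0
```

```bash
python3 jar.py w7.png
python3 - <<'E'
from h import *
s=arm.sense();print('jar1 expect at z .076',proj('wrist',[.6013,.1785,.076],s),proj('wrist',[.6013,.1995,.076],s)-proj('wrist',[.6013,.1785,.076],s))
im=cv2.imread('pics/w7.png');cv2.imwrite('pics/c4.png',cv2.resize(im,None,fx=1.3,fy=1.3))
E
```

```text
22.775 [0.6016 0.1791 0.1879] [[-1.0, 0.003, 0.0], [0.003, 1.0, 0.0], [-0.0, 0.0, -1.0]]
green 2626.5 41 42 31 [-0.1079 -0.1484] [0.4937 0.0308]
purple 2625.5 270 19 33 [-0.1176  0.0104] [0.484  0.1895]
sc yellow 159.5 261 158 8 [ 0.423 -0.046]
sc yellow 83.0 268 220 10 [0.604 0.055]
sc yellow 81.5 221 206 10 [ 0.615 -0.077]
sc yellow 71.5 294 226 9 [0.594 0.125]
sc yellow 47.5 244 212 6 [ 0.608 -0.012]
sc green 174.0 276 185 8 [0.492 0.031]
sc green 132.5 260 238 9 [0.659 0.059]
sc blue 108.5 238 229 9 [ 0.66  -0.002]
sc blue 40.5 306 174 6 [0.423 0.092]
sc purple 106.0 218 220 9 [ 0.66  -0.064]
emptyB []
salt_pot [(0.59, [230.0, 181.0], [0.501, -0.115])]
slot [(0.73, [201.0, 212.0], [0.627, -0.14]), (0.4, [253.0, 229.0], [0.618, 0.017])]
pocket1 [(0.96, [266.0, 228.0], [0.601, 0.05]), (0.87, [246.0, 217.0], [0.592, -0.015]), (0.79, [288.0, 236.0], [0.596, 0.114]), (0.77, [311.0, 245.0], [0.596, 0.18]), (0.57, [227.0, 212.0], [0.598, -0.073]), (0.53, [204.0, 256.0], [0.744, -0.066])]
jar1 expect at z .076 [253.85174801 194.94777628] [ 2.96790474e+01 -1.25377737e-02]
```

View pics/c4.png

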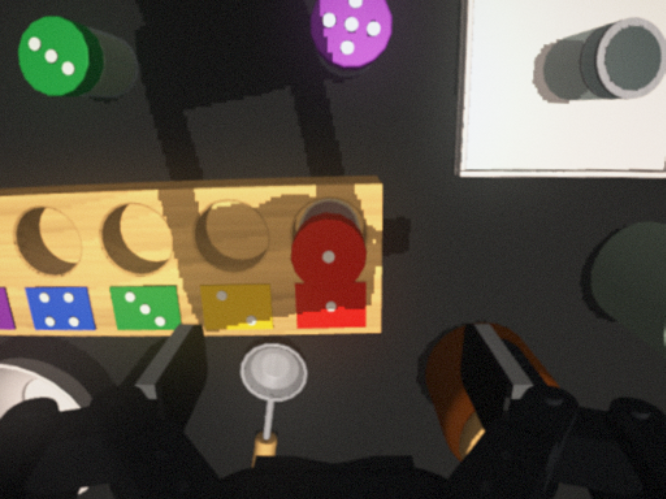

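Jar 1 sits at (328,251) with its lid at the size expected for fully down. The empty stands upright in the tray. Pocket rims 2, 3 and 4 are at about (233,236), (138,238) and (49,241).

Run:
```python
from h import *
s=arm.sense()
for n,p,z in(('jar1pip',(328,257),.076),('jar1disc',(328.5,253),.076),('p2',(233,235),.038),('p3',(138.5,238),.038),('p4',(50,240),.038),('tile1',(331,305),.038),('tile2',(236,306),.038),('tile3',(145,307),.038)): print(n,np.round(atz('wrist',np.array(p)/1.3,z,s)[:2],4))
```

```text
jar1pip [0.6033 0.1774]
jar1disc [0.6011 0.1777]
p2 [0.6012 0.1171]
p3 [0.6031 0.0556]
p4 [ 0.6042 -0.0059]
tile1 [0.6491 0.1787]
tile2 [0.65   0.1158]
tile3 [0.6513 0.0535]
```

>>> send_rows:
  moves:
    - {"linear": [0.72, -0.9, 0], "turn": [0, 0, 0], "gripper": 1}
    - {"linear": [0.72, -0.9, 0], "turn": [0, 0, 0], "gripper": 1}
    - {"linear": [0.72, -0.9, 0], "turn": [0, 0, 0], "gripper": 1}
    - {"linear": [0.72, -0.9, 0], "turn": [0, 0, 0], "gripper": 1}
    - {"linear": [0.72, -0.9, 0], "turn": [0, 0, 0], "gripper": 1}
    - {"linear": [0, 0, 0], "turn": [0, 0, 0], "gripper": 1}
    - {"linear": [0, 0, 0], "turn": [0, 0, 0], "gripper": 1}

```text
time_s: 23.95
tool_pos: [0.4221, -0.0459, 0.1883]
ee_rot: [[-1.0, 0.001, 0.002], [0.001, 1.0, 0.0], [-0.002, 0.0, -1.0]]
contact_force: [0.5, 0.6, 0.8]
finger_gap: 1.0
grip_force: 0.0
```

```bash
python3 jar.py w8.png|head -5
```

```text
23.95 [ 0.4221 -0.0459  0.1883] [[-1.0, 0.001, 0.002], [0.001, 1.0, 0.0], [-0.002, 0.0, -1.0]]
yellow 2444.5 254 188 29 [-0.0014 -0.0005] [ 0.4207 -0.0464]
blue 2537.0 448 188 30 [-0.0019  0.1474] [0.4202 0.1015]
sc yellow 155.0 262 158 8 [ 0.423 -0.045]
sc yellow 81.5 248 212 9 [ 0.604 -0.003]
```

>>> send_rows:
  moves:
    - {"linear": [0.02, -0.01, 0.8], "turn": [0, 0, 0], "gripper": 1}
    - {"linear": [0, 0, 0.8], "turn": [0, 0, 0], "gripper": 1}
    - {"linear": [0, 0, 0.7], "turn": [0, 0, 0], "gripper": 1}
    - {"linear": [0, 0, 0.31], "turn": [0, 0, 0], "gripper": 1}
    - {"linear": [0, 0, 0], "turn": [0, 0, 0], "gripper": -1}
    - {"linear": [0, 0, 0], "turn": [0, 0, 0], "gripper": -1}
    - {"linear": [0, 0, 0], "turn": [0, 0, 0], "gripper": -1}
    - {"linear": [0, 0, 0], "turn": [0, 0, 0], "gripper": -1}
  force: 25

```text
time_s: 25.25
tool_pos: [0.4222, -0.0467, 0.0589]
ee_rot: [[-1.0, 0.0, 0.004], [0.0, 1.0, -0.001], [-0.004, -0.001, -1.0]]
contact_force: [-1.1, 0.1, 5.3]
finger_gap: 0.483
grip_force: 26.5
```

>>> send_rows:
  moves:
    - {"linear": [0, 0, 0], "turn": [0, 0, 0], "gripper": 1}
    - {"linear": [0, 0, 0], "turn": [0, 0, 0], "gripper": 1}
    - {"linear": [0, 0, 0], "turn": [0, 0, 0], "gripper": 1}
    - {"linear": [0, 0, 0], "turn": [0, 0, 0.11], "gripper": 1}
    - {"linear": [0, 0, 0], "turn": [0, 0, 0.11], "gripper": 1}
    - {"linear": [0, 0, 0], "turn": [0, 0, 0.11], "gripper": 1}
    - {"linear": [0, 0, 0], "turn": [0, 0, 0.11], "gripper": 1}
    - {"linear": [0, 0, 0], "turn": [0, 0, 0.11], "gripper": 1}

```text
time_s: 26.25
tool_pos: [0.4203, -0.0463, 0.0571]
ee_rot: [[-0.645, 0.764, -0.001], [0.764, 0.645, 0.0], [0.0, -0.0, -1.0]]
contact_force: [0.1, 0.4, 0.8]
finger_gap: 1.001
grip_force: 0.0
```

>>> send_rows:
  moves:
    - {"linear": [0, 0, 0], "turn": [0, 0, 0.11], "gripper": 1}
    - {"linear": [0, 0, 0], "turn": [0, 0, 0.11], "gripper": 1}
    - {"linear": [0, 0, 0], "turn": [0, 0, 0.11], "gripper": 1}
    - {"linear": [0, 0, 0], "turn": [0, 0, 0.11], "gripper": 1}
    - {"linear": [0, 0, 0], "turn": [0, 0, 0], "gripper": -1}
    - {"linear": [0, 0, 0], "turn": [0, 0, 0], "gripper": -1}
    - {"linear": [0, 0, 0], "turn": [0, 0, 0], "gripper": -1}
    - {"linear": [0, 0, 0], "turn": [0, 0, 0], "gripper": -1}

```text
time_s: 27.25
tool_pos: [0.4206, -0.0463, 0.0574]
ee_rot: [[-0.016, 1.0, 0.0], [1.0, 0.016, -0.0], [-0.0, 0.0, -1.0]]
contact_force: [-0.3, -0.3, 0.5]
finger_gap: 0.486
grip_force: 25.4
```

>>> send_rows:
  moves:
    - {"linear": [0, 0, -0.9], "turn": [0, 0, 0], "gripper": -1}
    - {"linear": [0, 0, -0.9], "turn": [0, 0, 0], "gripper": -1}
    - {"linear": [0.8, 0.92, 0], "turn": [0, 0, 0], "gripper": -1}
    - {"linear": [0.8, 0.92, 0], "turn": [0, 0, 0], "gripper": -1}
    - {"linear": [0.8, 0.92, 0], "turn": [0, 0, 0], "gripper": -1}
    - {"linear": [0.8, 0.92, 0], "turn": [0, 0, 0], "gripper": -1}
    - {"linear": [0, 0, 0.5], "turn": [0, 0, 0], "gripper": -1}
    - {"linear": [0, 0, 0.4], "turn": [0, 0, 0], "gripper": -1}

```text
time_s: 28.25
tool_pos: [0.6014, 0.117, 0.1005]
ee_rot: [[-0.017, 1.0, -0.002], [1.0, 0.017, -0.0], [-0.0, -0.002, -1.0]]
contact_force: [-1.0, -0.3, -0.1]
finger_gap: 0.481
grip_force: 26.1
```

>>> send_rows:
  moves:
    - {"linear": [0, 0, 0], "turn": [0, 0, 0], "gripper": -1}
    - {"linear": [0, 0, 0], "turn": [0, 0, 0], "gripper": -1}

```text
time_s: 28.5
tool_pos: [0.6017, 0.1159, 0.1024]
ee_rot: [[-0.015, 1.0, -0.0], [1.0, 0.015, -0.0], [-0.0, -0.0, -1.0]]
contact_force: [0.5, 0.6, -0.7]
finger_gap: 0.483
grip_force: 26.1
```

```bash
cat > rim.py <<'E'
# far arc of the pocket rim (dark line on pale wood) and jar bottom edge, in the A orientation
import sys
from h import *
s=arm.sense(); x,y,z=s['tool_pos']; b=float(sys.argv[2]); im=snap('wrist',sys.argv[1]); g=cv2.GaussianBlur(cv2.cvtColor(im,cv2.COLOR_RGB2GRAY),(3,3),0).astype(float)
print(s['time_s'],s['tool_pos'])
print('expect bottom row',proj('wrist',[x,y+.021,z-b],s)[1],'rim row if centred',proj('wrist',[x,y+.0235,.038],s)[1],'rim cols',proj('wrist',[x-.0235,y+.01,.038],s),proj('wrist',[x+.0235,y+.01,.038],s))
print('px/mm',proj('wrist',[x,y+.0225,.038],s)[1]-proj('wrist',[x,y+.0235,.038],s)[1])
p=im[170:225,252:259].mean(1).astype(int); print([(170+i,*v) for i,v in enumerate(p)])
E
python3 rim.py w9.png .0575
```

```text
28.5 [0.60169124 0.1159267  0.1023751 ]
expect bottom row 192.59130963395867 rim row if centred 184.62474715854296 rim cols [213.90886703 206.90334646] [296.58830591 208.04375647]
px/mm 1.7270743979984502
[(170, np.int64(222), np.int64(136), np.int64(82)), (171, np.int64(200), np.int64(138), np.int64(82)), (172, np.int64(198), np.int64(140), np.int64(84)), (173, np.int64(198), np.int64(140), np.int64(85)), (174, np.int64(195), np.int64(137), np.int64(80)), (175, np.int64(195), np.int64(137), np.int64(82)), (176, np.int64(197), np.int64(138), np.int64(83)), (177, np.int64(195), np.int64(138), np.int64(82)), (178, np.int64(194), np.int64(138), np.int64(82)), (179, np.int64(193), np.int64(137), np.int64(81)), (180, np.int64(194), np.int64(138), np.int64(82)), (181, np.int64(192), np.int64(138), np.int64(83)), (182, np.int64(191), np.int64(136), np.int64(80)), (183, np.int64(181), np.int64(127), np.int64(75)), (184, np.int64(169), np.int64(117), np.int64(69)), (185, np.int64(173), np.int64(121), np.int64(72)), (186, np.int64(186), np.int64(133), np.int64(79)), (187, np.int64(190), np.int
[... 1212 characters left out ...]
4(130), np.int64(109), np.int64(80)), (212, np.int64(128), np.int64(108), np.int64(77)), (213, np.int64(129), np.int64(109), np.int64(78)), (214, np.int64(129), np.int64(109), np.int64(79)), (215, np.int64(127), np.int64(107), np.int64(76)), (216, np.int64(127), np.int64(109), np.int64(78)), (217, np.int64(127), np.int64(108), np.int64(78)), (218, np.int64(128), np.int64(108), np.int64(78)), (219, np.int64(126), np.int64(108), np.int64(79)), (220, np.int64(125), np.int64(108), np.int64(77)), (221, np.int64(127), np.int64(109), np.int64(80)), (222, np.int64(126), np.int64(107), np.int64(78)), (223, np.int64(126), np.int64(108), np.int64(78)), (224, np.int64(126), np.int64(109), np.int64(79))]
```

>>> send_rows:
  moves:
    - {"linear": [0.03, 0.02, 0], "turn": [0, 0, 0], "gripper": -1}
    - {"linear": [0, 0, 0.1], "turn": [0, 0, 0], "gripper": -1}
    - {"linear": [0, 0, 0.1], "turn": [0, 0, 0], "gripper": -1}
    - {"linear": [0, 0, 0.1], "turn": [0, 0, 0], "gripper": -1}
    - {"linear": [0, 0, 0], "turn": [0, 0, 0], "gripper": -1}

```text
time_s: 29.18
tool_pos: [0.6045, 0.1171, 0.0935]
ee_rot: [[-0.017, 1.0, 0.001], [1.0, 0.017, -0.002], [-0.002, 0.001, -1.0]]
contact_force: [-12.0, -4.2, 25.9]
finger_gap: 0.482
grip_force: 29.0
```

>>> send_rows:
  moves:
    - {"linear": [0, 0, -0.14], "turn": [0, 0, 0], "gripper": -1}
    - {"linear": [0.01, -0.03, 0], "turn": [0, 0, 0], "gripper": -1}
    - {"linear": [0, 0, 0], "turn": [0, 0, 0], "gripper": -1}
    - {"linear": [0, 0, 0.08], "turn": [0, 0, 0], "gripper": -1}
    - {"linear": [0, 0, 0.06], "turn": [0, 0, 0], "gripper": -1}
    - {"linear": [0, 0, 0], "turn": [0, 0, 0], "gripper": -1}

```text
time_s: 29.92
tool_pos: [0.6027, 0.117, 0.092]
ee_rot: [[-0.017, 1.0, -0.0], [1.0, 0.017, -0.003], [-0.003, -0.0, -1.0]]
contact_force: [-8.3, -5.6, 24.1]
finger_gap: 0.484
grip_force: 30.2
```

```bash
python3 - <<'E'
from h import *
s=arm.sense();F=s['contact_force'];M=s['wrist_torque'];print(F,M,s['tool_pos'])
rz=.038-s['tool_pos'][2]
print('r if about TCP: ry',(M[0]+rz*F[1])/F[2],'rx',(rz*F[0]-M[1])/F[2])
E
python3 rim.py w10.png .0555 | head -3
python3 - <<'E'
from h import *
im=cv2.imread('pics/w10.png');print([(r,*im[r,252:259].mean(0).astype(int).tolist()) for r in range(176,212)])
E
```

```text
[-8.34245185 -5.60978397 24.06315459] [-0.75512127  1.66585245  0.14125702] [0.60273937 0.11697751 0.09200201]
r if about TCP: ry -0.018791454717925277 rx -0.050506399906244184
29.925 [0.60273937 0.11697751 0.09200201]
expect bottom row 193.41110322010098 rim row if centred 189.74549865991594 rim cols [211.62599689 213.00985507] [298.77934793 214.36652436]
px/mm 1.8135074351152127
[(176, 50, 64, 252), (177, 48, 68, 241), (178, 63, 103, 213), (179, 78, 129, 196), (180, 81, 137, 195), (181, 82, 136, 195), (182, 81, 137, 196), (183, 82, 137, 195), (184, 80, 136, 194), (185, 82, 137, 194), (186, 82, 137, 193), (187, 80, 136, 192), (188, 82, 137, 193), (189, 80, 134, 189), (190, 73, 123, 179), (191, 74, 117, 166), (192, 95, 127, 165), (193, 109, 136, 169), (194, 114, 140, 171), (195, 110, 137, 168), (196, 96, 125, 156), (197, 89, 118, 150), (198, 85, 116, 147), (199, 86, 116, 146), (200, 85, 116, 145), (201, 85, 116, 144), (202, 85, 117, 143), (203, 85, 116, 142), (204, 86, 118, 144), (205, 85, 116, 142), (206, 85, 116, 140), (207, 86, 115, 140), (208, 85, 116, 140), (209, 84, 116, 139), (210, 85, 117, 139), (211, 85, 116, 139)]
```

>>> send_rows:
  moves:
    - {"linear": [-0.03, 0.02, -0.1], "turn": [0, 0, 0], "gripper": -1}
    - {"linear": [0, 0, 0], "turn": [0, 0, 0], "gripper": -1}
    - {"linear": [0, 0, 0.06], "turn": [0, 0, 0], "gripper": -1}
    - {"linear": [0, 0, 0.06], "turn": [0, 0, 0], "gripper": -1}
    - {"linear": [0, 0, 0.04], "turn": [0, 0, 0], "gripper": -1}
    - {"linear": [0, 0, 0], "turn": [0, 0, 0], "gripper": -1}

```text
time_s: 30.72
tool_pos: [0.6034, 0.1151, 0.0896]
ee_rot: [[-0.017, 1.0, -0.001], [1.0, 0.017, -0.004], [-0.004, -0.001, -1.0]]
contact_force: [-11.8, -8.3, 29.0]
finger_gap: 0.484
grip_force: 31.6
```

```bash
cat > con.py <<'E'
from h import *
import sys
s=arm.sense();F=s['contact_force'];M=s['wrist_torque'];rz=.038-s['tool_pos'][2]-.155
print(s['tool_pos'],np.round(F,1),'contact rx,ry (mm):',np.round([1000*(rz*F[0]-M[1])/F[2],1000*(M[0]+rz*F[1])/F[2]],1))
E
python3 con.py
```

```text
[0.6034234  0.11506599 0.08956344] [-11.8  -8.3  29. ] contact rx,ry (mm): [14.1 25. ]
```

>>> send_rows:
  moves:
    - {"linear": [-0.03, -0.03, -0.1], "turn": [0, 0, 0], "gripper": -1}
    - {"linear": [0, 0, 0], "turn": [0, 0, 0], "gripper": -1}
    - {"linear": [0, 0, 0.06], "turn": [0, 0, 0], "gripper": -1}
    - {"linear": [0, 0, 0.04], "turn": [0, 0, 0], "gripper": -1}
    - {"linear": [0, 0, 0], "turn": [0, 0, 0], "gripper": -1}
    - {"linear": [0, 0, 0], "turn": [0, 0, 0], "gripper": -1}

```text
time_s: 31.48
tool_pos: [0.6019, 0.1138, 0.0841]
ee_rot: [[-0.016, 1.0, 0.002], [1.0, 0.016, -0.003], [-0.003, 0.002, -1.0]]
contact_force: [1.1, -5.6, 3.1]
finger_gap: 0.485
grip_force: 29.3
```

```bash
python3 con.py;python3 - <<'E'
from h import *
im=snap('wrist','w11.png');cv2.imwrite('pics/c5.png',cv2.resize(im[150:350,160:380],None,fx=2.5,fy=2.5)[:,:,::-1])
E
```

```text
[0.60185919 0.11380447 0.08408318] [ 1.1 -5.6  3.1] contact rx,ry (mm): [21.8 40.4]
```

View pics/c5.png

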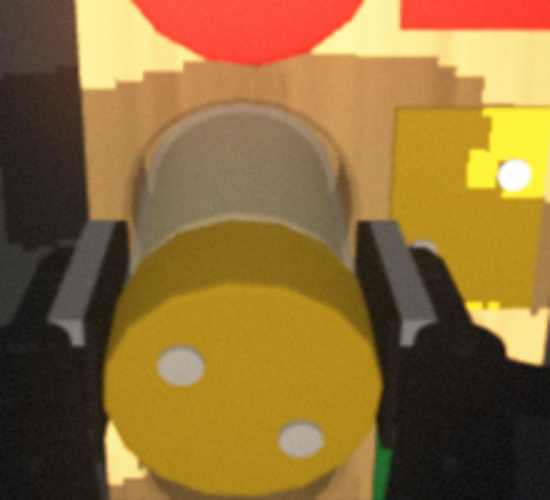

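>>> send_rows:
  moves:
    - {"linear": [0.02, 0, 0.08], "turn": [0, 0, 0], "gripper": -1}
    - {"linear": [0.02, 0, 0.08], "turn": [0, 0, 0], "gripper": -1}
    - {"linear": [0.01, 0, 0.08], "turn": [0, 0, 0], "gripper": -1}
    - {"linear": [0, 0, 0], "turn": [0, 0, 0], "gripper": -1}

```text
time_s: 32.02
tool_pos: [0.6019, 0.1146, 0.0715]
ee_rot: [[-0.017, 1.0, 0.001], [1.0, 0.017, -0.007], [-0.007, 0.001, -1.0]]
contact_force: [1.8, -10.1, 1.9]
finger_gap: 0.484
grip_force: 29.2
```

```bash
python3 con.py
```

```text
[0.6019049  0.11460608 0.07150122] [  1.8 -10.1   1.9] contact rx,ry (mm): [-2.2  9.5]
```

>>> send_rows:
  moves:
    - {"linear": [-0.04, 0, 0], "turn": [0, 0, 0], "gripper": -1}
    - {"linear": [0, 0, 0.07], "turn": [0, 0, 0], "gripper": -1}
    - {"linear": [0, 0, 0], "turn": [0, 0, 0], "gripper": -1}
    - {"linear": [0, 0, 0], "turn": [0, 0, 0], "gripper": -1}

```text
time_s: 32.52
tool_pos: [0.6015, 0.1141, 0.0675]
ee_rot: [[-0.017, 1.0, 0.001], [1.0, 0.017, -0.004], [-0.004, 0.001, -1.0]]
contact_force: [0.9, -6.0, 0.9]
finger_gap: 0.483
grip_force: 29.2
```

```bash
python3 con.py
```

```text
[0.6015243  0.11411712 0.06750119] [ 0.9 -6.   0.9] contact rx,ry (mm): [218.6 -20.5]
```

>>> send_rows:
  moves:
    - {"linear": [0, 0, 0], "turn": [0, 0, 0], "gripper": 1}
    - {"linear": [0, 0, 0], "turn": [0, 0, 0], "gripper": 1}
    - {"linear": [0, 0, 0], "turn": [0, 0, 0], "gripper": 1}
    - {"linear": [0, 0, -0.6], "turn": [0, 0, 0], "gripper": 1}
    - {"linear": [0, 0, -0.6], "turn": [0, 0, 0], "gripper": 1}
    - {"linear": [0, 0, -0.6], "turn": [0, 0, -0.11], "gripper": 1}
    - {"linear": [0, 0, -0.6], "turn": [0, 0, -0.11], "gripper": 1}
    - {"linear": [0, 0, 0], "turn": [0, 0, -0.11], "gripper": 1}

```text
time_s: 33.52
tool_pos: [0.6033, 0.1166, 0.1927]
ee_rot: [[-0.514, 0.858, 0.007], [0.858, 0.514, 0.001], [-0.003, 0.006, -1.0]]
contact_force: [-0.5, -0.2, -0.1]
finger_gap: 0.997
grip_force: 0.0
```

>>> send_rows:
  moves:
    - {"linear": [0, 0, 0], "turn": [0, 0, -0.11], "gripper": 1}
    - {"linear": [0, 0, 0], "turn": [0, 0, -0.11], "gripper": 1}
    - {"linear": [0, 0, 0], "turn": [0, 0, -0.11], "gripper": 1}
    - {"linear": [0, 0, 0], "turn": [0, 0, -0.11], "gripper": 1}
    - {"linear": [0, 0, 0], "turn": [0, 0, -0.11], "gripper": 1}
    - {"linear": [0, 0, 0], "turn": [0, 0, -0.11], "gripper": 1}
    - {"linear": [0, 0, 0], "turn": [0, 0, 0], "gripper": 1}
    - {"linear": [0, 0, 0], "turn": [0, 0, 0], "gripper": 1}

```text
time_s: 34.52
tool_pos: [0.6009, 0.1162, 0.1887]
ee_rot: [[-1.0, 0.002, -0.0], [0.002, 1.0, 0.0], [0.0, 0.0, -1.0]]
contact_force: [0.4, 0.1, -1.0]
finger_gap: 1.002
grip_force: 0.0
```

Run:
```python
from seg import *
s=arm.sense();print(s['time_s'],s['tool_pos'])
im=snap('wrist','w12.png')
hs=cv2.cvtColor(im,cv2.COLOR_RGB2HSV)
for c in('red','yellow','green','blue','purple'):
    for a,k in blobs(im,c,amin=500): print(c,a,cv2.boundingRect(k))
# white pips
m=cv2.inRange(hs,(0,0,140),(180,60,255))
for k in cv2.findContours(m,0,1)[0]:
    a=cv2.contourArea(k)
    if 15<a<120:
        (u,v),r=cv2.minEnclosingCircle(k); print('pip',round(u,1),round(v,1),round(a),'.076:',np.round(atz('wrist',(u,v),.076,s)[:2],4),'.038:',np.round(atz('wrist',(u,v),.038,s)[:2],4))
g=cv2.medianBlur(cv2.cvtColor(im,cv2.COLOR_RGB2GRAY),3)
for q in (3,4,5,1,2):
    p=[.6013+.0012*(q-1),.1785-.062*(q-1),.038];u=proj('wrist',p,s)
    print(q,np.round(u,1),'px/mm',(proj('wrist',[p[0],p[1]+.01,p[2]],s)[0]-u[0])/10)
```

```text
34.525 [0.60092771 0.1161668  0.18870206]
red 4403.0 (301, 163, 69, 90)
yellow 4634.0 (210, 165, 107, 91)
green 2823.5 (99, 8, 59, 63)
green 1647.5 (156, 221, 55, 34)
blue 1488.5 (87, 222, 53, 33)
purple 2654.0 (334, 0, 62, 55)
purple 1398.0 (22, 223, 53, 32)
pip 194.4 247.2 36 .076: [0.6419 0.0707] .038: [0.6608 0.063 ]
pip 124.7 247.8 34 .076: [0.6429 0.0172] .038: [6.619e-01 6.000e-04]
pip 104.5 248.5 36 .076: [0.6437 0.0011] .038: [ 0.6628 -0.0182]
pip 58.3 248.3 38 .076: [ 0.6442 -0.0368] .038: [ 0.6635 -0.0623]
pip 40.2 248.3 36 .076: [ 0.6445 -0.0524] .038: [ 0.6639 -0.0804]
pip 266.0 246.5 28 .076: [0.6413 0.1244] .038: [0.66   0.1255]
pip 183.0 238.0 24 .076: [0.6344 0.0627] .038: [0.652  0.0536]
pip 47.0 239.5 37 .076: [ 0.6369 -0.0449] .038: [ 0.6549 -0.0717]
pip 328.0 235.3 31 .076: [0.6324 0.1703] .038: [0.6497 0.179 ]
pip 35.5 230.1 37 .076: [ 0.6291 -0.0529] .038: [ 0.6458 -0.0811]
pip 171.6 228.9 24 .076: [0.627  0.0547] .038: [0.6434 0.0443]
pip 121.5 229.0 40 .076: [0.6274 0.0167] .038: [0.6438 0.    ]
pip 101.5 229.5 38 .076: [0.6279 0.001 ] .038: [ 0.6445 -0.0182]
[... 318 characters left out ...]

pip 141.0 49.0 42 .076: [0.502  0.0431] .038: [0.4978 0.0309]
pip 126.5 39.0 40 .076: [0.4955 0.034 ] .038: [0.4902 0.0202]
pip 361.3 38.7 78 .076: [0.4962 0.1847] .038: [0.4911 0.1957]
pip 113.5 28.9 42 .076: [0.4889 0.0259] .038: [0.4826 0.0107]
pip 381.5 25.2 76 .076: [0.4875 0.1974] .038: [0.4809 0.2105]
pip 365.4 21.4 78 .076: [0.4856 0.1867] .038: [0.4787 0.1981]
pip 348.4 17.6 79 .076: [0.4836 0.1757] .038: [0.4764 0.1853]
pip 369.1 3.6 75 .076: [0.4748 0.1885] .038: [0.4661 0.2002]
3 [180.1 184.4] px/mm 1.2048562278314676
4 [107.3 186. ] px/mm 1.1523535334005373
5 [ 39.  187.6] px/mm 1.0654135050813835
1 [331.  181.2] px/mm 1.2044513101969585
2 [255.4 182.8] px/mm 1.2223987623189658
```

Run:
```python
from seg import *
T={'tool_pos':np.array([.4221,-.0459,.1883]),'ee_rot':np.array([[-1,.001,.002],[.001,1,0],[-.002,0,-1.]])}
im=cv2.imread('pics/w8.png')[:,:,::-1].copy();hs=cv2.cvtColor(im,cv2.COLOR_RGB2HSV)
m=cv2.inRange(hs,(0,0,140),(180,60,255))
for k in cv2.findContours(m,0,1)[0]:
    (u,v),r=cv2.minEnclosingCircle(k)
    if 10<cv2.contourArea(k)<120 and 220<u<290 and 150<v<225: print(u,v,atz('wrist',(u,v),.066,T)[:2])
```

```text
244.5 202.875 [ 0.43155095 -0.05362607]
264.375 180.5 [ 0.41428001 -0.03892305]
255.0 168.0 [ 0.40491596 -0.04574791]
```

>>> send_rows:
  moves:
    - {"linear": [0.72, -0.57, 0], "turn": [0, 0, 0], "gripper": 1}
    - {"linear": [0.72, -0.57, 0], "turn": [0, 0, 0], "gripper": 1}
    - {"linear": [0.72, -0.57, 0], "turn": [0, 0, 0], "gripper": 1}
    - {"linear": [0, 0, 0], "turn": [0, 0, 0], "gripper": 1}
    - {"linear": [0, 0, 0], "turn": [0, 0, 0], "gripper": 1}

```text
time_s: 35.2
tool_pos: [0.4938, 0.0306, 0.1894]
ee_rot: [[-1.0, 0.001, 0.002], [0.001, 1.0, 0.0], [-0.002, 0.0, -1.0]]
contact_force: [1.4, 0.4, 0.6]
finger_gap: 0.999
grip_force: 0.0
```

```bash
python3 jar.py w13.png
```

```text
35.2 [0.4938 0.0306 0.1894] [[-1.0, 0.001, 0.002], [0.001, 1.0, 0.0], [-0.002, 0.0, -1.0]]
green 2402.0 256 188 29 [-0.0012  0.0007] [0.4926 0.0313]
blue 3014.0 360 90 32 [-0.0721  0.073 ] [0.4217 0.1036]
purple 2247.5 460 174 29 [-0.012   0.1562] [0.4818 0.1868]
sc yellow 79.5 221 205 10 [ 0.614 -0.078]
sc yellow 37.5 311 258 9 [0.658 0.197]
sc green 163.0 276 185 8 [0.493 0.031]
sc green 133.5 260 238 9 [0.659 0.059]
sc blue 176.0 310 175 8 [0.42  0.104]
sc blue 108.5 238 229 9 [ 0.66  -0.002]
sc purple 188.5 331 202 8 [0.481 0.189]
sc purple 106.5 218 220 9 [ 0.66  -0.064]
emptyB [(0.72, [378.0, 234.0], [0.489, 0.334])]
salt_pot [(0.55, [231.0, 180.0], [0.497, -0.112])]
slot [(0.56, [202.0, 211.0], [0.627, -0.139]), (0.36, [228.0, 213.0], [0.601, -0.07])]
pocket1 [(0.9, [224.0, 213.0], [0.604, -0.079]), (0.79, [269.0, 228.0], [0.598, 0.057]), (0.67, [290.0, 235.0], [0.594, 0.118]), (0.67, [244.0, 220.0], [0.603, -0.016]), (0.58, [312.0, 244.0], [0.593, 0.18]), (0.2, [392.0, 299.0], [0.651, 0.411])]
```

>>> send_rows:
  moves:
    - {"linear": [0.02, 0.01, 0.8], "turn": [0, 0, 0], "gripper": 1}
    - {"linear": [0, 0, 0.8], "turn": [0, 0, 0], "gripper": 1}
    - {"linear": [0, 0, 0.7], "turn": [0, 0, 0], "gripper": 1}
    - {"linear": [0, 0, 0.32], "turn": [0, 0, 0], "gripper": 1}
    - {"linear": [0, 0, 0], "turn": [0, 0, 0], "gripper": -1}
    - {"linear": [0, 0, 0], "turn": [0, 0, 0], "gripper": -1}
    - {"linear": [0, 0, 0], "turn": [0, 0, 0], "gripper": -1}
    - {"linear": [0, 0, 0], "turn": [0, 0, 0], "gripper": -1}
  force: 25

```text
time_s: 36.5
tool_pos: [0.4937, 0.0309, 0.0596]
ee_rot: [[-1.0, 0.0, 0.004], [0.0, 1.0, -0.0], [-0.004, -0.0, -1.0]]
contact_force: [-0.1, -0.5, 4.4]
finger_gap: 0.484
grip_force: 26.9
```

>>> send_rows:
  moves:
    - {"linear": [0, 0, 0], "turn": [0, 0, 0], "gripper": 1}
    - {"linear": [0, 0, 0], "turn": [0, 0, 0], "gripper": 1}
    - {"linear": [0, 0, 0], "turn": [0, 0, 0], "gripper": 1}
    - {"linear": [0, 0, 0], "turn": [0, 0, 0.11], "gripper": 1}
    - {"linear": [0, 0, 0], "turn": [0, 0, 0.11], "gripper": 1}
    - {"linear": [0, 0, 0], "turn": [0, 0, 0.11], "gripper": 1}
    - {"linear": [0, 0, 0], "turn": [0, 0, 0.11], "gripper": 1}
    - {"linear": [0, 0, 0], "turn": [0, 0, 0.11], "gripper": 1}

```text
time_s: 37.5
tool_pos: [0.4918, 0.031, 0.0575]
ee_rot: [[-0.645, 0.764, -0.001], [0.764, 0.645, 0.0], [0.0, -0.0, -1.0]]
contact_force: [-0.1, -0.8, -0.7]
finger_gap: 0.996
grip_force: 0.0
```

>>> send_rows:
  moves:
    - {"linear": [0, 0, 0], "turn": [0, 0, 0.11], "gripper": 1}
    - {"linear": [0, 0, 0], "turn": [0, 0, 0.11], "gripper": 1}
    - {"linear": [0, 0, 0], "turn": [0, 0, 0.11], "gripper": 1}
    - {"linear": [0, 0, 0], "turn": [0, 0, 0.11], "gripper": 1}
    - {"linear": [0, 0, 0], "turn": [0, 0, 0], "gripper": -1}
    - {"linear": [0, 0, 0], "turn": [0, 0, 0], "gripper": -1}
    - {"linear": [0, 0, 0], "turn": [0, 0, 0], "gripper": -1}
    - {"linear": [0, 0, 0], "turn": [0, 0, 0], "gripper": -1}

```text
time_s: 38.5
tool_pos: [0.4922, 0.031, 0.0579]
ee_rot: [[-0.016, 1.0, 0.0], [1.0, 0.016, -0.0], [-0.0, 0.0, -1.0]]
contact_force: [-0.5, -0.5, 0.1]
finger_gap: 0.48
grip_force: 25.7
```

>>> send_rows:
  moves:
    - {"linear": [0, 0, -0.9], "turn": [0, 0, 0], "gripper": -1}
    - {"linear": [0, 0, -0.9], "turn": [0, 0, 0], "gripper": -1}
    - {"linear": [0.14, 0.75, 0], "turn": [0, 0, 0], "gripper": -1}
    - {"linear": [0.14, 0.75, 0], "turn": [0, 0, 0], "gripper": -1}
    - {"linear": [0.14, 0.74, 0], "turn": [0, 0, 0], "gripper": -1}
    - {"linear": [0, 0, 0.5], "turn": [0, 0, 0], "gripper": -1}
    - {"linear": [0, 0, 0.4], "turn": [0, 0, 0], "gripper": -1}
    - {"linear": [0, 0, 0], "turn": [0, 0, 0], "gripper": -1}

```text
time_s: 39.5
tool_pos: [0.6005, 0.0538, 0.0993]
ee_rot: [[-0.016, 1.0, -0.007], [1.0, 0.016, 0.0], [0.0, -0.007, -1.0]]
contact_force: [-0.2, -0.1, -1.2]
finger_gap: 0.482
grip_force: 26.2
```

>>> send_rows:
  moves:
    - {"linear": [0, 0, 0], "turn": [0, 0, 0], "gripper": -1}
    - {"linear": [0, 0, 0], "turn": [0, 0, 0], "gripper": -1}

```text
time_s: 39.75
tool_pos: [0.6044, 0.0536, 0.104]
ee_rot: [[-0.015, 1.0, 0.002], [1.0, 0.015, -0.0], [-0.0, 0.002, -1.0]]
contact_force: [-0.5, -1.2, -1.1]
finger_gap: 0.487
grip_force: 26.2
```

```bash
python3 con.py; python3 rim.py w14.png .0578
```

```text
[0.60440979 0.05364568 0.10403354] [-0.5 -1.2 -1.1] contact rx,ry (mm): [-123.3 -212.3]
39.75 [0.60440979 0.05364568 0.10403354]
expect bottom row 192.42116834007163 rim row if centred 183.80687162029676 rim cols [213.96806605 205.92806773] [295.97954572 207.04828831]
px/mm 1.7139551618342352
[(170, np.int64(181), np.int64(139), np.int64(76)), (171, np.int64(180), np.int64(141), np.int64(77)), (172, np.int64(180), np.int64(140), np.int64(76)), (173, np.int64(181), np.int64(139), np.int64(78)), (174, np.int64(180), np.int64(139), np.int64(77)), (175, np.int64(179), np.int64(138), np.int64(77)), (176, np.int64(180), np.int64(138), np.int64(76)), (177, np.int64(179), np.int64(138), np.int64(77)), (178, np.int64(179), np.int64(138), np.int64(77)), (179, np.int64(179), np.int64(137), np.int64(77)), (180, np.int64(179), np.int64(138), np.int64(78)), (181, np.int64(174), np.int64(134), np.int64(74)), (182, np.int64(163), np.int64(124), np.int64(69)), (183, np.int64(151), np.int64(115), np.int64(63)), (184, np.int64(160), np.int64(121), np.int64(67)), (185, np.int64(169), np.int64(130), np.i
[... 1247 characters left out ...]
np.int64(70)), (211, np.int64(87), np.int64(87), np.int64(69)), (212, np.int64(87), np.int64(86), np.int64(68)), (213, np.int64(88), np.int64(88), np.int64(70)), (214, np.int64(86), np.int64(86), np.int64(68)), (215, np.int64(85), np.int64(86), np.int64(68)), (216, np.int64(85), np.int64(85), np.int64(68)), (217, np.int64(84), np.int64(86), np.int64(69)), (218, np.int64(85), np.int64(87), np.int64(70)), (219, np.int64(83), np.int64(84), np.int64(68)), (220, np.int64(84), np.int64(87), np.int64(69)), (221, np.int64(82), np.int64(85), np.int64(68)), (222, np.int64(83), np.int64(86), np.int64(69)), (223, np.int64(84), np.int64(86), np.int64(71)), (224, np.int64(81), np.int64(85), np.int64(68))]
```

>>> send_rows:
  moves:
    - {"linear": [0, -0.01, 0], "turn": [0, 0, 0], "gripper": -1}
    - {"linear": [0, 0, 0], "turn": [0, 0, 0], "gripper": -1}
    - {"linear": [0, 0, 0.1], "turn": [0, 0, 0], "gripper": -1}
    - {"linear": [0, 0, 0.06], "turn": [0, 0, 0], "gripper": -1}
    - {"linear": [0, 0, 0.06], "turn": [0, 0, 0], "gripper": -1}
    - {"linear": [0, 0, 0.06], "turn": [0, 0, 0], "gripper": -1}
    - {"linear": [0, 0, 0], "turn": [0, 0, 0], "gripper": -1}

```text
time_s: 40.67
tool_pos: [0.6029, 0.0537, 0.0883]
ee_rot: [[-0.015, 1.0, -0.001], [1.0, 0.015, 0.0], [0.0, -0.001, -1.0]]
contact_force: [-1.3, 0.4, -0.6]
finger_gap: 0.486
grip_force: 26.2
```

```bash
python3 con.py
```

```text
[0.60289915 0.05372854 0.08831899] [-1.3  0.4 -0.6] contact rx,ry (mm): [-423.5  105.1]
```

>>> send_rows:
  moves:
    - {"linear": [0, 0, 0.1], "turn": [0, 0, 0], "gripper": -1}
    - {"linear": [0, 0, 0.1], "turn": [0, 0, 0], "gripper": -1}
    - {"linear": [0, 0, 0.1], "turn": [0, 0, 0], "gripper": -1}
    - {"linear": [0, 0, 0.1], "turn": [0, 0, 0], "gripper": -1}
    - {"linear": [0, 0, 0], "turn": [0, 0, 0], "gripper": -1}

```text
time_s: 41.3
tool_pos: [0.6031, 0.0537, 0.0685]
ee_rot: [[-0.015, 1.0, -0.0], [1.0, 0.015, 0.0], [0.0, -0.0, -1.0]]
contact_force: [-0.0, -0.5, -1.2]
finger_gap: 0.486
grip_force: 26.2
```

>>> send_rows:
  moves:
    - {"linear": [0, 0, 0], "turn": [0, 0, 0], "gripper": 1}
    - {"linear": [0, 0, 0], "turn": [0, 0, 0], "gripper": 1}
    - {"linear": [0, 0, 0], "turn": [0, 0, 0], "gripper": 1}
    - {"linear": [0, 0, -0.6], "turn": [0, 0, 0], "gripper": 1}
    - {"linear": [0, 0, -0.6], "turn": [0, 0, 0], "gripper": 1}
    - {"linear": [0, 0, -0.6], "turn": [0, 0, -0.11], "gripper": 1}
    - {"linear": [0, 0, -0.6], "turn": [0, 0, -0.11], "gripper": 1}
    - {"linear": [0, 0, 0], "turn": [0, 0, -0.11], "gripper": 1}

```text
time_s: 42.3
tool_pos: [0.6057, 0.0537, 0.193]
ee_rot: [[-0.514, 0.858, 0.008], [0.858, 0.514, -0.0], [-0.004, 0.006, -1.0]]
contact_force: [-0.3, 0.4, 0.5]
finger_gap: 0.994
grip_force: 0.0
```

>>> send_rows:
  moves:
    - {"linear": [0, 0, 0], "turn": [0, 0, -0.11], "gripper": 1}
    - {"linear": [0, 0, 0], "turn": [0, 0, -0.11], "gripper": 1}
    - {"linear": [0, 0, 0], "turn": [0, 0, -0.11], "gripper": 1}
    - {"linear": [0, 0, 0], "turn": [0, 0, -0.11], "gripper": 1}
    - {"linear": [0, 0, 0], "turn": [0, 0, -0.11], "gripper": 1}
    - {"linear": [0, 0, 0], "turn": [0, 0, -0.11], "gripper": 1}
    - {"linear": [0, 0, 0], "turn": [0, 0, 0], "gripper": 1}
    - {"linear": [0, 0, 0], "turn": [0, 0, 0], "gripper": 1}

```text
time_s: 43.3
tool_pos: [0.6032, 0.0537, 0.1889]
ee_rot: [[-1.0, 0.003, 0.0], [0.003, 1.0, -0.0], [-0.0, -0.0, -1.0]]
contact_force: [-0.7, 0.4, 0.4]
finger_gap: 1.0
grip_force: 0.0
```

```bash
cat > pips.py <<'E'
import sys
from seg import *
def pips(f,s):
    im=cv2.imread('pics/'+f)[:,:,::-1].copy();hs=cv2.cvtColor(im,cv2.COLOR_RGB2HSV); o=[]
    for k in cv2.findContours(cv2.inRange(hs,(0,0,140),(180,60,255)),0,1)[0]:
        if 12<cv2.contourArea(k)<120:
            (u,v),r=cv2.minEnclosingCircle(k)
            if v<222 and v>140: o.append((round(u,1),round(v,1),np.round(atz('wrist',(u,v),.076,s)[:2],4).tolist()))
    return o
s=arm.sense();snap('wrist',sys.argv[1]);print(s['time_s'],s['tool_pos']);print(*pips(sys.argv[1],s),sep='\n')
E
python3 pips.py w15.png; python3 jar.py s15w.png
```

```text
43.3 [0.60320382 0.05373238 0.18886367]
(334.1, 205.6, [0.6114, 0.1109])
(268.0, 206.0, [0.6116, 0.0632])
(255.4, 196.6, [0.6044, 0.0542])
(425.5, 194.0, [0.6028, 0.178])
(242.7, 187.3, [0.5976, 0.0452])
(355.7, 182.0, [0.5938, 0.1252])
43.35 [0.6032 0.0537 0.1888] [[-1.0, 0.002, 0.0], [0.002, 1.0, -0.0], [-0.0, -0.0, -1.0]]
purple 2534.0 452 23 32 [-0.1196  0.1357] [0.4836 0.1894]
sc yellow 42.5 310 259 8 [0.661 0.197]
sc yellow 37.0 218 206 6 [ 0.621 -0.084]
sc green 176.0 268 218 8 [0.599 0.053]
sc green 137.0 260 238 9 [0.659 0.059]
sc blue 174.0 310 175 8 [0.42  0.104]
sc blue 116.0 238 228 9 [ 0.659 -0.003]
sc purple 188.5 331 202 8 [0.481 0.189]
sc purple 107.5 218 221 9 [ 0.661 -0.062]
emptyB [(0.92, [381.0, 234.0], [0.487, 0.341])]
salt_pot [(0.64, [228.0, 180.0], [0.497, -0.121]), (0.38, [327.0, 210.0], [0.476, 0.182])]
slot [(0.62, [207.0, 259.0], [0.749, -0.055])]
pocket1 [(0.85, [225.0, 213.0], [0.604, -0.076]), (0.66, [308.0, 245.0], [0.602, 0.172]), (0.63, [266.0, 228.0], [0.601, 0.05])]
```

>>> send_rows:
  moves:
    - {"linear": [0.91, 0.25, 0], "turn": [0, 0, 0], "gripper": 1}
    - {"linear": [0.91, 0.25, 0], "turn": [0, 0, 0], "gripper": 1}
    - {"linear": [0.91, 0.25, 0], "turn": [0, 0, 0], "gripper": 1}
    - {"linear": [0.9, 0.25, 0], "turn": [0, 0, 0], "gripper": 1}
    - {"linear": [0, 0, 0], "turn": [0, 0, 0], "gripper": 1}
    - {"linear": [0, 0, 0], "turn": [0, 0, 0], "gripper": 1}

```text
time_s: 44.4
tool_pos: [0.4227, 0.1038, 0.1895]
ee_rot: [[-1.0, 0.0, 0.002], [0.0, 1.0, -0.0], [-0.002, -0.0, -1.0]]
contact_force: [-0.0, 1.2, 0.6]
finger_gap: 0.999
grip_force: 0.0
```

```bash
python3 jar.py w16.png | head -5
```

```text
44.4 [0.4227 0.1038 0.1895] [[-1.0, 0.0, 0.002], [0.0, 1.0, -0.0], [-0.002, -0.0, -1.0]]
blue 2414.0 256 188 29 [-0.0014  0.0009] [0.4212 0.1047]
sc yellow 82.0 221 206 10 [ 0.615 -0.077]
sc yellow 67.5 246 214 9 [ 0.612 -0.006]
sc yellow 35.0 311 258 9 [0.658 0.197]
```

Same sequence as for the green jar, with small corrections.

>>> send_rows:
  moves:
    - {"linear": [0.02, 0.01, 0.8], "turn": [0, 0, 0], "gripper": 1}
    - {"linear": [0, 0, 0.8], "turn": [0, 0, 0], "gripper": 1}
    - {"linear": [0, 0, 0.7], "turn": [0, 0, 0], "gripper": 1}
    - {"linear": [0, 0, 0.32], "turn": [0, 0, 0], "gripper": 1}
    - {"linear": [0, 0, 0], "turn": [0, 0, 0], "gripper": -1}
    - {"linear": [0, 0, 0], "turn": [0, 0, 0], "gripper": -1}
    - {"linear": [0, 0, 0], "turn": [0, 0, 0], "gripper": -1}
    - {"linear": [0, 0, 0], "turn": [0, 0, 0], "gripper": -1}
  force: 25

```text
time_s: 45.7
tool_pos: [0.422, 0.1043, 0.059]
ee_rot: [[-1.0, 0.0, 0.003], [0.0, 1.0, 0.0], [-0.003, 0.0, -1.0]]
contact_force: [0.6, -0.6, 2.7]
finger_gap: 0.484
grip_force: 26.3
```

>>> send_rows:
  moves:
    - {"linear": [0, 0, 0], "turn": [0, 0, 0], "gripper": 1}
    - {"linear": [0, 0, 0], "turn": [0, 0, 0], "gripper": 1}
    - {"linear": [0, 0, 0], "turn": [0, 0, 0], "gripper": 1}
    - {"linear": [0, 0, 0], "turn": [0, 0, 0.11], "gripper": 1}
    - {"linear": [0, 0, 0], "turn": [0, 0, 0.11], "gripper": 1}
    - {"linear": [0, 0, 0], "turn": [0, 0, 0.11], "gripper": 1}
    - {"linear": [0, 0, 0], "turn": [0, 0, 0.11], "gripper": 1}
    - {"linear": [0, 0, 0], "turn": [0, 0, 0.11], "gripper": 1}

```text
time_s: 46.7
tool_pos: [0.4205, 0.1043, 0.0576]
ee_rot: [[-0.645, 0.764, -0.0], [0.764, 0.645, -0.0], [0.0, -0.0, -1.0]]
contact_force: [0.1, -0.9, -0.6]
finger_gap: 1.005
grip_force: 0.0
```

>>> send_rows:
  moves:
    - {"linear": [0, 0, 0], "turn": [0, 0, 0.11], "gripper": 1}
    - {"linear": [0, 0, 0], "turn": [0, 0, 0.11], "gripper": 1}
    - {"linear": [0, 0, 0], "turn": [0, 0, 0.11], "gripper": 1}
    - {"linear": [0, 0, 0], "turn": [0, 0, 0.11], "gripper": 1}
    - {"linear": [0, 0, 0], "turn": [0, 0, 0], "gripper": -1}
    - {"linear": [0, 0, 0], "turn": [0, 0, 0], "gripper": -1}
    - {"linear": [0, 0, 0], "turn": [0, 0, 0], "gripper": -1}
    - {"linear": [0, 0, 0], "turn": [0, 0, 0], "gripper": -1}

```text
time_s: 47.7
tool_pos: [0.4209, 0.1043, 0.058]
ee_rot: [[-0.016, 1.0, 0.0], [1.0, 0.016, -0.0], [-0.0, 0.0, -1.0]]
contact_force: [-1.0, -0.3, 1.0]
finger_gap: 0.484
grip_force: 25.3
```

>>> send_rows:
  moves:
    - {"linear": [0, 0, -0.9], "turn": [0, 0, 0], "gripper": -1}
    - {"linear": [0, 0, -0.9], "turn": [0, 0, 0], "gripper": -1}
    - {"linear": [-0.58, 0.91, 0], "turn": [0, 0, 0], "gripper": -1}
    - {"linear": [-0.58, 0.91, 0], "turn": [0, 0, 0], "gripper": -1}
    - {"linear": [-0.58, 0.91, 0], "turn": [0, 0, 0], "gripper": -1}
    - {"linear": [-0.57, 0.9, 0], "turn": [0, 0, 0], "gripper": -1}
    - {"linear": [0, 0, 0.5], "turn": [0, 0, 0], "gripper": -1}
    - {"linear": [0, 0, 0.4], "turn": [0, 0, 0], "gripper": -1}

```text
time_s: 48.7
tool_pos: [0.6034, -0.0087, 0.101]
ee_rot: [[-0.015, 1.0, -0.002], [1.0, 0.015, 0.0], [0.0, -0.002, -1.0]]
contact_force: [-1.0, -0.2, -1.6]
finger_gap: 0.484
grip_force: 26.1
```

>>> send_rows:
  moves:
    - {"linear": [0, 0, 0], "turn": [0, 0, 0], "gripper": -1}
    - {"linear": [0, 0, 0], "turn": [0, 0, 0], "gripper": -1}
    - {"linear": [0, 0, 0], "turn": [0, 0, 0], "gripper": -1}
    - {"linear": [0, 0, 0], "turn": [0, 0, 0], "gripper": -1}

```text
time_s: 49.2
tool_pos: [0.6046, -0.0083, 0.104]
ee_rot: [[-0.016, 1.0, 0.002], [1.0, 0.016, -0.0], [-0.0, 0.002, -1.0]]
contact_force: [0.1, 0.4, -1.3]
finger_gap: 0.484
grip_force: 26.1
```

>>> send_rows:
  moves:
    - {"linear": [0, 0, 0.1], "turn": [0, 0, 0], "gripper": -1}
    - {"linear": [0, 0, 0.06], "turn": [0, 0, 0], "gripper": -1}
    - {"linear": [0, 0, 0.06], "turn": [0, 0, 0], "gripper": -1}
    - {"linear": [0, 0, 0.06], "turn": [0, 0, 0], "gripper": -1}
    - {"linear": [0, 0, 0], "turn": [0, 0, 0], "gripper": -1}
    - {"linear": [0, 0, 0], "turn": [0, 0, 0], "gripper": -1}

```text
time_s: 49.95
tool_pos: [0.6041, -0.0084, 0.0888]
ee_rot: [[-0.015, 1.0, 0.0], [1.0, 0.015, 0.0], [0.0, 0.0, -1.0]]
contact_force: [0.1, 0.6, -1.1]
finger_gap: 0.483
grip_force: 26.1
```

```bash
python3 con.py
```

```text
[ 0.6040539  -0.00841034  0.08882792] [ 0.1  0.6 -1.1] contact rx,ry (mm): [  2.2 100.1]
```

>>> send_rows:
  moves:
    - {"linear": [0, 0, 0.1], "turn": [0, 0, 0], "gripper": -1}
    - {"linear": [0, 0, 0.1], "turn": [0, 0, 0], "gripper": -1}
    - {"linear": [0, 0, 0.1], "turn": [0, 0, 0], "gripper": -1}
    - {"linear": [0, 0, 0.1], "turn": [0, 0, 0], "gripper": -1}
    - {"linear": [0, 0, 0], "turn": [0, 0, 0], "gripper": -1}

```text
time_s: 50.58
tool_pos: [0.6039, -0.0084, 0.0685]
ee_rot: [[-0.015, 1.0, -0.0], [1.0, 0.015, 0.0], [0.0, -0.0, -1.0]]
contact_force: [-1.0, -0.3, -1.5]
finger_gap: 0.488
grip_force: 26.1
```

>>> send_rows:
  moves:
    - {"linear": [0, 0, 0], "turn": [0, 0, 0], "gripper": 1}
    - {"linear": [0, 0, 0], "turn": [0, 0, 0], "gripper": 1}
    - {"linear": [0, 0, 0], "turn": [0, 0, 0], "gripper": 1}
    - {"linear": [0, 0, -0.6], "turn": [0, 0, 0], "gripper": 1}
    - {"linear": [0, 0, -0.6], "turn": [0, 0, 0], "gripper": 1}
    - {"linear": [0, 0, -0.6], "turn": [0, 0, -0.11], "gripper": 1}
    - {"linear": [0, 0, -0.6], "turn": [0, 0, -0.11], "gripper": 1}
    - {"linear": [0, 0, 0], "turn": [0, 0, -0.11], "gripper": 1}

```text
time_s: 51.58
tool_pos: [0.6064, -0.0087, 0.193]
ee_rot: [[-0.514, 0.858, 0.007], [0.858, 0.514, -0.001], [-0.005, 0.006, -1.0]]
contact_force: [-0.4, 0.5, 0.1]
finger_gap: 1.001
grip_force: 0.0
```

>>> send_rows:
  moves:
    - {"linear": [0, 0, 0], "turn": [0, 0, -0.11], "gripper": 1}
    - {"linear": [0, 0, 0], "turn": [0, 0, -0.11], "gripper": 1}
    - {"linear": [0, 0, 0], "turn": [0, 0, -0.11], "gripper": 1}
    - {"linear": [0, 0, 0], "turn": [0, 0, -0.11], "gripper": 1}
    - {"linear": [0, 0, 0], "turn": [0, 0, -0.11], "gripper": 1}
    - {"linear": [0, 0, 0], "turn": [0, 0, -0.11], "gripper": 1}
    - {"linear": [0, 0, 0], "turn": [0, 0, 0], "gripper": 1}
    - {"linear": [0, 0, 0], "turn": [0, 0, 0], "gripper": 1}

```text
time_s: 52.58
tool_pos: [0.6039, -0.0084, 0.1888]
ee_rot: [[-1.0, 0.003, 0.0], [0.003, 1.0, 0.0], [-0.0, 0.0, -1.0]]
contact_force: [0.4, 0.1, -0.6]
finger_gap: 0.999
grip_force: 0.0
```

```bash
python3 pips.py w17.png
```

```text
52.575 [ 0.60394527 -0.00837547  0.1888245 ]
(247.0, 209.0, [0.6145, -0.014])
(269.0, 205.5, [0.6119, 0.0018])
(354.3, 204.7, [0.6115, 0.0635])
(411.0, 202.0, [0.6097, 0.1056])
(343.0, 195.7, [0.6046, 0.0547])
(502.9, 192.8, [0.6028, 0.1781])
(242.7, 188.0, [0.5987, -0.0169])
(330.5, 186.0, [0.5974, 0.0452])
(265.5, 184.2, [0.596, -0.0008])
(435.5, 181.7, [0.5943, 0.1222])
```

>>> send_rows:
  moves:
    - {"linear": [0.6, 0.98, 0], "turn": [0, 0, 0], "gripper": 1}
    - {"linear": [0.6, 0.98, 0], "turn": [0, 0, 0], "gripper": 1}
    - {"linear": [0.6, 0.98, 0], "turn": [0, 0, 0], "gripper": 1}
    - {"linear": [0.6, 0.98, 0], "turn": [0, 0, 0], "gripper": 1}
    - {"linear": [0, 0, 0], "turn": [0, 0, 0], "gripper": 1}
    - {"linear": [0, 0, 0], "turn": [0, 0, 0], "gripper": 1}

```text
time_s: 53.38
tool_pos: [0.4843, 0.1876, 0.1891]
ee_rot: [[-1.0, 0.0, 0.001], [0.0, 1.0, -0.0], [-0.001, -0.0, -1.0]]
contact_force: [0.0, -0.7, -0.6]
finger_gap: 1.001
grip_force: 0.0
```

```bash
python3 jar.py w18.png | head -15
```

```text
53.375 [0.4843 0.1876 0.1891] [[-1.0, 0.0, 0.001], [0.0, 1.0, -0.0], [-0.001, -0.0, -1.0]]
purple 2220.0 257 189 27 [-0.0006  0.0017] [0.4837 0.1893]
sc yellow 75.5 221 205 10 [ 0.614 -0.078]
sc yellow 49.0 311 258 9 [0.658 0.197]
sc green 181.5 268 217 9 [0.597 0.052]
sc green 133.5 260 238 9 [0.659 0.059]
sc blue 175.0 246 209 8 [ 0.597 -0.01 ]
sc blue 108.5 238 229 9 [ 0.66  -0.002]
sc purple 169.5 331 202 8 [0.482 0.188]
sc purple 106.0 218 221 9 [ 0.661 -0.063]
emptyB [(0.86, [379.0, 234.0], [0.491, 0.336]), (0.15, [226.0, 212.0], [0.598, -0.075])]
salt_pot [(0.48, [227.0, 181.0], [0.504, -0.121])]
slot [(0.3, [252.0, 232.0], [0.628, 0.021])]
pocket1 [(0.96, [226.0, 211.0], [0.597, -0.076]), (0.86, [286.0, 237.0], [0.603, 0.111]), (0.78, [264.0, 228.0], [0.602, 0.046]), (0.77, [244.0, 218.0], [0.597, -0.02]), (0.69, [311.0, 244.0], [0.594, 0.18]), (0.45, [203.0, 209.0], [0.619, -0.138])]
```

>>> send_rows:
  moves:
    - {"linear": [0.02, 0.03, 0.8], "turn": [0, 0, 0], "gripper": 1}
    - {"linear": [0, 0, 0.8], "turn": [0, 0, 0], "gripper": 1}
    - {"linear": [0, 0, 0.7], "turn": [0, 0, 0], "gripper": 1}
    - {"linear": [0, 0, 0.32], "turn": [0, 0, 0], "gripper": 1}
    - {"linear": [0, 0, 0], "turn": [0, 0, 0], "gripper": -1}
    - {"linear": [0, 0, 0], "turn": [0, 0, 0], "gripper": -1}
    - {"linear": [0, 0, 0], "turn": [0, 0, 0], "gripper": -1}
    - {"linear": [0, 0, 0], "turn": [0, 0, 0], "gripper": -1}
  force: 25

```text
time_s: 54.68
tool_pos: [0.4847, 0.1894, 0.0597]
ee_rot: [[-1.0, 0.0, 0.004], [0.0, 1.0, 0.001], [-0.004, 0.001, -1.0]]
contact_force: [-0.7, -1.5, 5.1]
finger_gap: 0.48
grip_force: 26.6
```

>>> send_rows:
  moves:
    - {"linear": [0, 0, 0], "turn": [0, 0, 0], "gripper": 1}
    - {"linear": [0, 0, 0], "turn": [0, 0, 0], "gripper": 1}
    - {"linear": [0, 0, 0], "turn": [0, 0, 0], "gripper": 1}
    - {"linear": [0, 0, 0], "turn": [0, 0, 0.11], "gripper": 1}
    - {"linear": [0, 0, 0], "turn": [0, 0, 0.11], "gripper": 1}
    - {"linear": [0, 0, 0], "turn": [0, 0, 0.11], "gripper": 1}
    - {"linear": [0, 0, 0], "turn": [0, 0, 0.11], "gripper": 1}
    - {"linear": [0, 0, 0], "turn": [0, 0, 0.11], "gripper": 1}

```text
time_s: 55.68
tool_pos: [0.4827, 0.1891, 0.0575]
ee_rot: [[-0.645, 0.764, -0.001], [0.764, 0.645, -0.0], [0.0, -0.001, -1.0]]
contact_force: [-0.1, -0.3, -0.7]
finger_gap: 1.002
grip_force: 0.0
```

>>> send_rows:
  moves:
    - {"linear": [0, 0, 0], "turn": [0, 0, 0.11], "gripper": 1}
    - {"linear": [0, 0, 0], "turn": [0, 0, 0.11], "gripper": 1}
    - {"linear": [0, 0, 0], "turn": [0, 0, 0.11], "gripper": 1}
    - {"linear": [0, 0, 0], "turn": [0, 0, 0.11], "gripper": 1}
    - {"linear": [0, 0, 0], "turn": [0, 0, 0], "gripper": -1}
    - {"linear": [0, 0, 0], "turn": [0, 0, 0], "gripper": -1}
    - {"linear": [0, 0, 0], "turn": [0, 0, 0], "gripper": -1}
    - {"linear": [0, 0, 0], "turn": [0, 0, 0], "gripper": -1}

```text
time_s: 56.68
tool_pos: [0.4832, 0.1891, 0.0578]
ee_rot: [[-0.016, 1.0, 0.0], [1.0, 0.016, 0.0], [0.0, 0.0, -1.0]]
contact_force: [-0.2, 0.2, 0.9]
finger_gap: 0.483
grip_force: 25.6
```

>>> send_rows:
  moves:
    - {"linear": [0, 0, -0.9], "turn": [0, 0, 0], "gripper": -1}
    - {"linear": [0, 0, -0.9], "turn": [0, 0, 0], "gripper": -1}
    - {"linear": [-0.87, 0.39, 0], "turn": [0, 0, 0], "gripper": -1}
    - {"linear": [-0.87, 0.39, 0], "turn": [0, 0, 0], "gripper": -1}
    - {"linear": [-0.87, 0.39, 0], "turn": [0, 0, 0], "gripper": -1}
    - {"linear": [-0.87, 0.39, 0], "turn": [0, 0, 0], "gripper": -1}
    - {"linear": [-0.87, 0.39, 0], "turn": [0, 0, 0], "gripper": -1}
    - {"linear": [-0.88, 0.41, 0], "turn": [0, 0, 0], "gripper": -1}

```text
time_s: 57.68
tool_pos: [0.605, -0.0718, 0.1471]
ee_rot: [[-0.016, 1.0, -0.001], [1.0, 0.016, 0.001], [0.001, -0.001, -1.0]]
contact_force: [0.9, 0.4, -0.8]
finger_gap: 0.489
grip_force: 26.3
```

>>> send_rows:
  moves:
    - {"linear": [0, 0, 0.5], "turn": [0, 0, 0], "gripper": -1}
    - {"linear": [0, 0, 0.4], "turn": [0, 0, 0], "gripper": -1}
    - {"linear": [0, 0, 0], "turn": [0, 0, 0], "gripper": -1}
    - {"linear": [0, 0, 0], "turn": [0, 0, 0], "gripper": -1}
    - {"linear": [0, 0, 0], "turn": [0, 0, 0], "gripper": -1}
    - {"linear": [0, 0, 0], "turn": [0, 0, 0], "gripper": -1}

```text
time_s: 58.42
tool_pos: [0.6058, -0.0703, 0.1039]
ee_rot: [[-0.016, 1.0, 0.002], [1.0, 0.016, -0.0], [-0.0, 0.002, -1.0]]
contact_force: [0.1, -0.3, -0.7]
finger_gap: 0.485
grip_force: 26.2
```

>>> send_rows:
  moves:
    - {"linear": [0, 0, 0.1], "turn": [0, 0, 0], "gripper": -1}
    - {"linear": [0, 0, 0.06], "turn": [0, 0, 0], "gripper": -1}
    - {"linear": [0, 0, 0.06], "turn": [0, 0, 0], "gripper": -1}
    - {"linear": [0, 0, 0.06], "turn": [0, 0, 0], "gripper": -1}
    - {"linear": [0, 0, 0], "turn": [0, 0, 0], "gripper": -1}
    - {"linear": [0, 0, 0], "turn": [0, 0, 0], "gripper": -1}

```text
time_s: 59.18
tool_pos: [0.6051, -0.0705, 0.0888]
ee_rot: [[-0.015, 1.0, 0.0], [1.0, 0.015, -0.0], [-0.0, 0.0, -1.0]]
contact_force: [-1.0, -0.2, -1.0]
finger_gap: 0.484
grip_force: 26.2
```

```bash
python3 con.py
```

```text
[ 0.60514044 -0.07053798  0.08880755] [-1.  -0.2 -1. ] contact rx,ry (mm): [-269.7   -2. ]
```

>>> send_rows:
  moves:
    - {"linear": [0, 0, 0.1], "turn": [0, 0, 0], "gripper": -1}
    - {"linear": [0, 0, 0.1], "turn": [0, 0, 0], "gripper": -1}
    - {"linear": [0, 0, 0.1], "turn": [0, 0, 0], "gripper": -1}
    - {"linear": [0, 0, 0.1], "turn": [0, 0, 0], "gripper": -1}
    - {"linear": [0, 0, 0], "turn": [0, 0, 0], "gripper": -1}

```text
time_s: 59.8
tool_pos: [0.6049, -0.0705, 0.0684]
ee_rot: [[-0.015, 1.0, -0.0], [1.0, 0.015, 0.0], [0.0, -0.0, -1.0]]
contact_force: [-0.2, 0.0, -1.6]
finger_gap: 0.482
grip_force: 26.3
```

>>> send_rows:
  moves:
    - {"linear": [0, 0, 0], "turn": [0, 0, 0], "gripper": 1}
    - {"linear": [0, 0, 0], "turn": [0, 0, 0], "gripper": 1}
    - {"linear": [0, 0, 0], "turn": [0, 0, 0], "gripper": 1}
    - {"linear": [0, 0, -0.6], "turn": [0, 0, 0], "gripper": 1}
    - {"linear": [0, 0, -0.6], "turn": [0, 0, 0], "gripper": 1}
    - {"linear": [0, 0, -0.6], "turn": [0, 0, -0.11], "gripper": 1}
    - {"linear": [0, 0, -0.6], "turn": [0, 0, -0.11], "gripper": 1}
    - {"linear": [0, 0, 0], "turn": [0, 0, -0.11], "gripper": 1}

```text
time_s: 60.8
tool_pos: [0.6075, -0.0711, 0.1931]
ee_rot: [[-0.514, 0.858, 0.007], [0.858, 0.514, -0.002], [-0.005, 0.005, -1.0]]
contact_force: [-0.9, 0.1, 0.2]
finger_gap: 1.0
grip_force: 0.0
```

>>> send_rows:
  moves:
    - {"linear": [0, 0, 0], "turn": [0, 0, -0.11], "gripper": 1}
    - {"linear": [0, 0, 0], "turn": [0, 0, -0.11], "gripper": 1}
    - {"linear": [0, 0, 0], "turn": [0, 0, -0.11], "gripper": 1}
    - {"linear": [0, 0, 0], "turn": [0, 0, -0.11], "gripper": 1}
    - {"linear": [0, 0, 0], "turn": [0, 0, -0.11], "gripper": 1}
    - {"linear": [0, 0, 0], "turn": [0, 0, -0.11], "gripper": 1}
    - {"linear": [0, -1, 0], "turn": [0, 0, 0], "gripper": 1}
    - {"linear": [0, 0, 0], "turn": [0, 0, 0], "gripper": 1}

```text
time_s: 61.8
tool_pos: [0.6052, -0.1232, 0.1892]
ee_rot: [[-1.0, 0.003, 0.001], [0.003, 1.0, -0.001], [-0.001, -0.001, -1.0]]
contact_force: [0.0, 0.7, -0.5]
finger_gap: 1.004
grip_force: 0.0
```

>>> send_rows:
  moves:
    - {"linear": [0, 0, 0], "turn": [0, 0, 0], "gripper": 1}
    - {"linear": [0, 0, 0], "turn": [0, 0, 0], "gripper": 1}

```text
time_s: 62.05
tool_pos: [0.6049, -0.1197, 0.1887]
ee_rot: [[-1.0, -0.0, -0.0], [-0.0, 1.0, 0.0], [0.0, 0.0, -1.0]]
contact_force: [1.1, 0.5, 0.4]
finger_gap: 0.997
grip_force: 0.0
```

```bash
python3 pips.py w19.png
python3 - <<'E'
from h import *
s=arm.sense();im=cv2.imread('pics/w19.png');g=cv2.cvtColor(im,cv2.COLOR_BGR2GRAY)
u=proj('wrist',[.6275,-.1345,.04],s);print('slot px',u, proj('wrist',[.595,-.1345,.04],s),proj('wrist',[.66,-.1345,.04],s))
x0,y0=int(u[0])-40,int(u[1])-60
c=g[y0:y0+120,x0:x0+80];m=(c<0.55*np.median(c)).astype(np.uint8)
n,l,st,ce=cv2.connectedComponentsWithStats(m)
for i in range(1,n):
    if st[i,4]>80:
        k=np.argwhere(l==i)[:,::-1].astype(np.float32);r=cv2.minAreaRect(k);b=cv2.boxPoints(r)+[x0,y0]
        print(st[i],r,[np.round(atz('wrist',p,.04,s)[:2],4).tolist() for p in b],'c',np.round(atz('wrist',b.mean(0),.04,s)[:2],4))
E
```

```text
62.05 [ 0.60493694 -0.11970398  0.18873711]
(508.0, 221.0, [0.6261, 0.0767])
(321.5, 211.1, [0.6171, -0.0714])
(399.5, 207.5, [0.6145, -0.0138])
(420.8, 204.2, [0.612, 0.0021])
(497.0, 203.0, [0.6113, 0.0636])
(340.7, 199.2, [0.608, -0.0581])
(325.1, 196.6, [0.606, -0.0694])
(488.7, 194.3, [0.6044, 0.0551])
(310.0, 194.0, [0.6041, -0.0804])
(398.5, 186.5, [0.5985, -0.0166])
(479.5, 185.5, [0.5976, 0.046])
(420.5, 183.5, [0.5962, -0.0004])
(329.2, 181.6, [0.595, -0.0672])
(1.0, 174.0, [0.5889, -0.3083])
slot px [237.07875488 207.64175824] [236.44642345 169.52173178] [237.71192974 243.18499243]
[  0   6   5  73 213] ((2.0, 42.0), (72.0, 4.0), 90.0) [[0.5815, -0.1657], [0.5815, -0.1625], [0.6432, -0.1654], [0.6432, -0.1688]] c [ 0.6114 -0.1655]
```

Run:
```python
from h import *
s=arm.sense();im=cv2.imread('pics/w19.png');g=cv2.GaussianBlur(im[:,:,2],(1,5),0).astype(int)
for r in(180,195,207,220,232): 
    print(r,g[r,215:262].tolist())
for c in(234,236,238): print(c,g[160:256:2,c].tolist())
```

```text
180 [129, 128, 127, 130, 126, 126, 129, 128, 127, 124, 124, 123, 120, 113, 105, 101, 88, 76, 86, 120, 130, 132, 131, 132, 134, 130, 131, 121, 116, 117, 125, 127, 127, 125, 124, 121, 118, 121, 120, 121, 123, 125, 123, 123, 127, 126, 126]
195 [129, 130, 131, 129, 127, 127, 127, 127, 125, 126, 126, 119, 118, 113, 111, 104, 96, 81, 80, 100, 128, 135, 134, 132, 132, 132, 131, 129, 116, 117, 120, 129, 129, 127, 122, 122, 122, 121, 122, 125, 126, 126, 131, 129, 130, 129, 126]
207 [126, 129, 129, 132, 129, 128, 128, 125, 126, 126, 126, 122, 121, 118, 111, 104, 100, 91, 76, 88, 120, 131, 132, 133, 132, 128, 133, 129, 121, 114, 120, 125, 129, 125, 123, 123, 120, 123, 123, 123, 124, 128, 132, 134, 134, 130, 128]
220 [128, 129, 128, 131, 133, 128, 128, 127, 123, 124, 126, 124, 121, 119, 116, 110, 104, 98, 82, 78, 101, 128, 135, 131, 132, 132, 130, 131, 130, 117, 112, 122, 128, 127, 124, 126, 122, 122, 121, 124, 123, 128, 133, 135, 136, 131, 128]
232 [129, 128, 128, 131, 131, 133, 128, 126, 123, 124, 124, 122, 122, 121, 117, 116, 106, 100, 93, 79, 87, 94, 94, 92, 91, 90, 89, 88, 94, 102, 114, 122, 129, 129, 126, 124, 121, 120, 123, 124, 123, 126, 133, 134, 135, 134, 129]
234 [116, 116, 115, 110, 110, 114, 120, 123, 122, 122, 120, 117, 115, 112, 108, 106, 104, 102, 99, 97, 93, 90, 88, 88, 88, 86, 83, 81, 82, 79, 78, 78, 77, 76, 79, 79, 79, 83, 87, 92, 103, 116, 128, 133, 131, 143, 206, 231]
236 [118, 119, 117, 113, 118, 128, 130, 133, 134, 132, 132, 131, 130, 131, 131, 131, 133, 134, 135, 134, 136, 137, 134, 132, 131, 134, 132, 129, 128, 129, 128, 129, 128, 123, 104, 93, 94, 91, 88, 88, 104, 120, 129, 133, 131, 134, 162, 212]
238 [127, 128, 126, 117, 121, 130, 132, 133, 134, 134, 132, 130, 129, 131, 132, 132, 132, 131, 131, 131, 132, 133, 133, 132, 134, 134, 134, 132, 131, 131, 131, 133, 133, 127, 106, 94, 92, 88, 88, 95, 106, 118, 131, 135, 134, 131, 146, 207]
```

Run:
```python
from h import *
s=arm.sense()
for p in((237.7,180),(238.2,195),(238.6,207),(239.5,220),(237.5,166.5),(240.3,241)): print(p,np.round(atz('wrist',p,.04,s)[:2],4))
print(proj('wrist',[.6275,-.1345-.0045,.04],s),proj('wrist',[.6275,-.1345+.0045,.04],s))
```

```text
(237.7, 180) [ 0.6037 -0.1336]
(238.2, 195) [ 0.6165 -0.1334]
(238.6, 207) [ 0.6269 -0.1332]
(239.5, 220) [ 0.6385 -0.1326]
(237.5, 166.5) [ 0.5925 -0.1336]
(240.3, 241) [ 0.6579 -0.1322]
[231.6680618  207.63277931] [242.49236885 207.64990285]
```

>>> send_rows:
  moves:
    - {"linear": [0.5, -0.6, -0.3], "turn": [0, 0, 0], "gripper": 1}
    - {"linear": [0.6, -0.7, -0.3], "turn": [0, 0, 0], "gripper": 1}
    - {"linear": [0.6, -0.7, -0.3], "turn": [0, 0, 0], "gripper": 1}
    - {"linear": [0.6, -0.7, -0.3], "turn": [0, 0, 0], "gripper": 1}
    - {"linear": [0.6, -0.7, 0], "turn": [0, 0, 0], "gripper": 1}
    - {"linear": [0.6, -0.7, 0], "turn": [0, 0, 0], "gripper": 1}
    - {"linear": [0, 0, 0], "turn": [0, 0, 0], "gripper": 1}
    - {"linear": [0, 0, 0], "turn": [0, 0, 0], "gripper": 1}

```text
time_s: 63.1
tool_pos: [0.4304, -0.3248, 0.2488]
ee_rot: [[-1.0, 0.0, 0.0], [0.0, 1.0, 0.001], [-0.0, 0.001, -1.0]]
contact_force: [-0.0, -0.3, 0.4]
finger_gap: 0.999
grip_force: 0.0
```

>>> send_rows:
  moves:
    - {"linear": [0, 0, 0], "turn": [0, 0, 0], "gripper": 1}
    - {"linear": [0, 0, 0], "turn": [0, 0, 0], "gripper": 1}

```text
time_s: 63.35
tool_pos: [0.4307, -0.3246, 0.2487]
ee_rot: [[-1.0, -0.002, 0.0], [-0.002, 1.0, 0.0], [-0.0, 0.0, -1.0]]
contact_force: [0.8, 0.4, 0.1]
finger_gap: 1.0
grip_force: 0.0
```

Run:
```python
from seg import *
s=arm.sense();print(s['time_s'],s['tool_pos'],np.round(s['ee_rot'],4).tolist())
im=snap('wrist','w20.png');hs=cv2.cvtColor(im,cv2.COLOR_RGB2HSV)
m=cv2.inRange(hs,(5,170,150),(20,255,255))
for k in cv2.findContours(m,0,1)[0]:
    if cv2.contourArea(k)>300:
        b=cv2.boxPoints(cv2.minAreaRect(k));print(cv2.contourArea(k),cv2.minAreaRect(k),[np.round(atz('wrist',p,.11,s)[:2],4).tolist() for p in b])
```

```text
63.35 [ 0.43073009 -0.32455443  0.24873338] [[-1.0, -0.0017, 0.0], [-0.0017, 1.0, 0.0002], [-0.0, 0.0002, -1.0]]
3131.5 ((238.90664672851562, 170.5161590576172), (69.59956359863281, 109.02835083007812), 8.615649223327637) [[0.4597, -0.3721], [0.3742, -0.3559], [0.3818, -0.3048], [0.4687, -0.3162]]
```

View pics/w20.png

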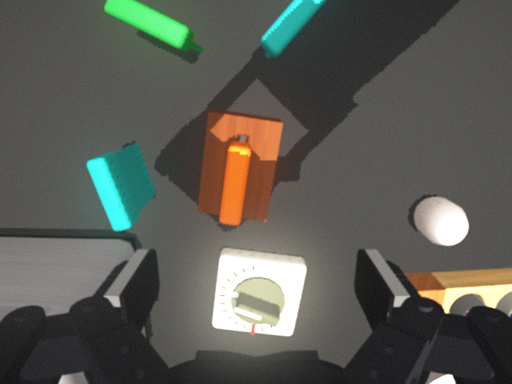

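The orange scraper handle runs from (240,145) to (231,224), so its yaw is about −6.5°. The dial shows at (259,293) with its pointer near (248,311) and the red tick at (253,328).

Run:
```python
from seg import *
s=arm.sense()
im=cv2.imread('pics/w20.png')[:,:,::-1].copy();hs=cv2.cvtColor(im,cv2.COLOR_RGB2HSV)
print(hs[185,225:256:3].tolist(),hs[130,240].tolist())
print('V col',hs[135:235:4,238,2].tolist(),hs[135:235:4,233,2].tolist())
for vm in(190,220):
  m=cv2.inRange(hs,(5,150,vm),(22,255,255))
  for k in cv2.findContours(m,0,1)[0]:
    if cv2.contourArea(k)>300:
        r=cv2.minAreaRect(k);b=cv2.boxPoints(r);P=[np.round(atz('wrist',p,.11,s)[:2],4).tolist() for p in b];print(vm,r,P,np.mean(P,0))
for r in range(150,222,10): print(r,np.flatnonzero((hs[r,200:280,2]>190)&(hs[r,200:280,0]>5)&(hs[r,200:280,0]<22))[[0,-1]]+200)
```

```text
[[12, 221, 235], [13, 217, 244], [13, 215, 246], [12, 216, 245], [13, 213, 245], [13, 214, 245], [12, 223, 234], [9, 193, 148], [8, 176, 129], [9, 175, 127], [10, 168, 132]] [11, 175, 225]
V col [155, 103, 203, 255, 255, 245, 245, 245, 246, 245, 244, 245, 245, 245, 245, 245, 244, 243, 242, 240, 237, 237, 226, 116, 120] [180, 115, 195, 255, 255, 246, 245, 246, 246, 245, 243, 243, 245, 245, 244, 245, 243, 245, 244, 244, 244, 245, 240, 84, 112]
190 ((240.280029296875, 171.0399932861328), (69.57930755615234, 108.04590606689453), 8.130102157592773) [[0.4599, -0.3707], [0.375, -0.3554], [0.3822, -0.3043], [0.4684, -0.3147]] [ 0.421375 -0.336275]
220 ((235.13882446289062, 184.33746337890625), (22.556194305419922, 79.27272033691406), 6.8090500831604) [[0.4623, -0.3536], [0.3981, -0.3446], [0.4002, -0.3276], [0.4646, -0.3355]] [ 0.4313   -0.340325]
220 ((267.3378601074219, 140.4729766845703), (22.851459503173828, 38.63376235961914), 9.462322235107422) [[0.4089, -0.3262], [0.3801, -0.3215], [0.3828, -0.3047], [0.4118, -0.3089]] [ 0.3959   -0.315325]
150 [228 277]
160 [227 248]
170 [226 247]
180 [224 246]
190 [223 244]
200 [222 243]
210 [221 241]
220 [220 240]
```

Run:
```python
from h import *
for p in((98,178),(126,152)): print('scene',p,np.round(atz('scene',p,0)[:2],3))
for p in((350,322),(352,300)): print('side',p,np.round(atz('side',p,0)[:2],3))
for p in((5,235),(120,235),(140,260)):
  for z in(0,.1,.19): print(p,z,np.round(atz('wrist',p,z)[:2],3))
for p in((75,110),(122,126)): 
  for z in(.15,.19):print('scene top',p,z,np.round(atz('scene',p,z)[:2],3))
```

```text
scene (98, 178) [ 0.651 -0.483]
scene (126, 152) [ 0.533 -0.466]
side (350, 322) [ 0.555 -0.443]
side (352, 300) [ 0.597 -0.397]
(5, 235) 0 [ 0.527 -0.638]
(5, 235) 0.1 [ 0.481 -0.553]
(5, 235) 0.19 [ 0.439 -0.475]
(120, 235) 0 [ 0.524 -0.486]
(120, 235) 0.1 [ 0.479 -0.442]
(120, 235) 0.19 [ 0.438 -0.402]
(140, 260) 0 [ 0.558 -0.465]
(140, 260) 0.1 [ 0.503 -0.427]
(140, 260) 0.19 [ 0.454 -0.392]
scene top (75, 110) 0.15 [ 0.548 -0.577]
scene top (75, 110) 0.19 [ 0.574 -0.536]
scene top (122, 126) 0.15 [ 0.544 -0.418]
scene top (122, 126) 0.19 [ 0.57  -0.385]
```

>>> send_rows:
  moves:
    - {"linear": [-0.01, -0.31, 0], "turn": [0, 0, 0.08], "gripper": 1}
    - {"linear": [0, 0, 0.5], "turn": [0, 0, 0], "gripper": 1}
    - {"linear": [0, 0, 0.5], "turn": [0, 0, 0], "gripper": 1}
    - {"linear": [0, 0, 0], "turn": [0, 0, 0], "gripper": 1}
    - {"linear": [0, 0, 0], "turn": [0, 0, 0], "gripper": 1}
    - {"linear": [0, 0, 0], "turn": [0, 0, 0], "gripper": 1}
  force: 40

```text
time_s: 64.15
tool_pos: [0.4314, -0.3416, 0.2004]
ee_rot: [[-0.992, 0.125, 0.002], [0.125, 0.992, -0.002], [-0.002, -0.002, -1.0]]
contact_force: [-1.3, 0.4, -0.2]
finger_gap: 0.996
grip_force: 0.0
```

Run:
```python
from seg import *
s=arm.sense();print(s['time_s'],s['tool_pos'],np.round(s['ee_rot'],4).tolist())
im=snap('wrist','w21.png');hs=cv2.cvtColor(im,cv2.COLOR_RGB2HSV)
m=cv2.inRange(hs,(9,150,215),(22,255,255))
R=np.array(s['ee_rot'])
for k in cv2.findContours(m,0,1)[0]:
    if cv2.contourArea(k)>600:
        r=cv2.minAreaRect(k);b=cv2.boxPoints(r);P=np.array([(R.T@(atz('wrist',p,.11,s)-s['tool_pos']))[:2] for p in b]);print(r,P.round(4).tolist(),'offset in tool x,y:',P.mean(0))
```

```text
64.15 [ 0.43135828 -0.3415917   0.20041217] [[-0.9921, 0.1253, 0.002], [0.1253, 0.9921, -0.002], [-0.0022, -0.0017, -1.0]]
((263.0, 185.5), (129.0, 74.0), 90.0) [[0.0542, -0.0171], [0.0542, 0.0276], [-0.0319, 0.0308], [-0.0319, -0.0193]] offset in tool x,y: [0.01116319 0.00550527]
```

Run:
```python
from seg import *
s=arm.sense();R=np.array(s['ee_rot'])
im=cv2.imread('pics/w21.png');
for r in(160,180,200,220,240): print(r,im[r,225:300:2,1].tolist())
print('col256',im[120:290:3,256,1].tolist())
f=lambda p,z=.11:(R.T@(atz('wrist',p,z,s)-s['tool_pos']))[:2].round(4)
print(f((256,145)),f((256,200)),f((256,250)))
```

```text
160 [68, 66, 65, 65, 67, 74, 68, 72, 67, 80, 156, 197, 214, 220, 219, 216, 214, 213, 206, 208, 204, 188, 151, 113, 127, 125, 126, 133, 128, 126, 128, 133, 134, 136, 135, 137, 136, 118]
180 [64, 69, 69, 66, 71, 71, 69, 64, 67, 85, 111, 119, 128, 132, 128, 128, 130, 128, 128, 131, 124, 114, 105, 73, 70, 69, 72, 75, 71, 75, 76, 75, 76, 71, 75, 73, 76, 62]
200 [65, 68, 69, 65, 69, 71, 67, 69, 69, 91, 115, 124, 125, 125, 124, 124, 125, 128, 126, 126, 120, 114, 97, 71, 70, 70, 67, 71, 63, 62, 72, 73, 72, 73, 67, 71, 77, 90]
220 [64, 67, 67, 67, 67, 67, 68, 66, 64, 97, 116, 122, 126, 126, 123, 130, 125, 126, 129, 128, 123, 109, 80, 67, 72, 75, 71, 76, 67, 74, 76, 80, 79, 111, 128, 124, 91, 95]
240 [74, 85, 61, 65, 58, 59, 62, 63, 66, 104, 116, 128, 128, 132, 131, 130, 128, 130, 131, 131, 121, 105, 100, 105, 102, 100, 103, 102, 107, 107, 100, 107, 104, 102, 100, 106, 102, 101]
col256 [99, 128, 129, 126, 129, 129, 129, 103, 125, 127, 119, 93, 107, 195, 237, 244, 243, 134, 130, 131, 129, 129, 126, 125, 125, 124, 127, 124, 130, 125, 124, 129, 126, 122, 126, 127, 126, 125, 128, 130, 127, 133, 131, 128, 111, 115, 117, 117, 123, 118, 186, 198, 225, 249, 255, 255, 255]
[0.0396 0.001 ] [0.0039 0.001 ] [-0.0318  0.001 ]
```

>>> send_rows:
  moves:
    - {"linear": [0.03, 0.01, 0.5], "turn": [0, 0, 0.01], "gripper": 1}
    - {"linear": [0, 0, 0.6], "turn": [0, 0, 0], "gripper": 1}
    - {"linear": [0, 0, 0.5], "turn": [0, 0, 0], "gripper": 1}
    - {"linear": [0, 0, 0.36], "turn": [0, 0, 0], "gripper": 1}
    - {"linear": [0, 0, 0], "turn": [0, 0, 0], "gripper": 1}
    - {"linear": [0, 0, 0], "turn": [0, 0, 0], "gripper": -1}
    - {"linear": [0, 0, 0], "turn": [0, 0, 0], "gripper": -1}
    - {"linear": [0, 0, 0], "turn": [0, 0, 0], "gripper": -1}
  force: 40

```text
time_s: 65.2
tool_pos: [0.4296, -0.3408, 0.1018]
ee_rot: [[-0.99, 0.141, 0.001], [0.141, 0.99, -0.001], [-0.001, -0.001, -1.0]]
contact_force: [-0.2, -0.5, 0.2]
finger_gap: 0.378
grip_force: 0.0
```

>>> send_rows:
  moves:
    - {"linear": [0, 0, 0], "turn": [0, 0, 0], "gripper": -1}
    - {"linear": [0, 0, 0], "turn": [0, 0, 0], "gripper": -1}
    - {"linear": [0, 0, 0], "turn": [0, 0, 0], "gripper": -1}

```text
time_s: 65.58
tool_pos: [0.4295, -0.3409, 0.1015]
ee_rot: [[-0.99, 0.141, 0.001], [0.141, 0.99, -0.001], [-0.001, -0.001, -1.0]]
contact_force: [-1.0, -1.2, 3.8]
finger_gap: 0.205
grip_force: 39.8
```

```bash
python3 con.py; python3 -c "
from h import *
s=arm.sense();print(s['ee_rot'],s['finger_gap'],s['grip_force'],s['wrist_torque'])"
```

```text
[ 0.42949481 -0.34087815  0.10151824] [-1.  -1.2  3.8] contact rx,ry (mm): [29.5 21. ]
[[-9.90003129e-01  1.41042462e-01  9.09985341e-04]
 [ 1.41041286e-01  9.90002928e-01 -1.24834159e-03]
 [-1.07695732e-03 -1.10751658e-03 -9.99998807e-01]] 0.2045856768615006 39.76587474346161 [-0.17877318  0.09820827  0.05157242]
```

>>> send_rows:
  moves:
    - {"linear": [0, 0, -0.6], "turn": [0, 0, 0], "gripper": -1}
    - {"linear": [0, 0, -1], "turn": [0, 0, -0.102], "gripper": -1}
    - {"linear": [-0.8, 0.81, 0], "turn": [0, 0, 0], "gripper": -1}
    - {"linear": [-0.8, 0.81, 0], "turn": [0, 0, 0], "gripper": -1}
    - {"linear": [-0.8, 0.81, 0], "turn": [0, 0, 0], "gripper": -1}
    - {"linear": [-0.8, 0.81, 0], "turn": [0, 0, 0], "gripper": -1}
    - {"linear": [-0.79, 0.81, 0], "turn": [0, 0, 0], "gripper": -1}
    - {"linear": [0, 0, 0], "turn": [0, 0, 0], "gripper": -1}

```text
time_s: 66.58
tool_pos: [0.6262, -0.1304, 0.1797]
ee_rot: [[-1.0, -0.024, -0.001], [-0.024, 1.0, 0.002], [0.001, 0.002, -1.0]]
contact_force: [-0.6, 0.0, -0.8]
finger_gap: 0.206
grip_force: 40.1
```

>>> send_rows:
  moves:
    - {"linear": [0, 0, 0.4], "turn": [0, 0, 0], "gripper": -1}
    - {"linear": [0, 0, 0.3], "turn": [0, 0, 0], "gripper": -1}
    - {"linear": [0, 0, 0], "turn": [0, 0, 0], "gripper": -1}
    - {"linear": [0, 0, 0], "turn": [0, 0, 0], "gripper": -1}
    - {"linear": [0, 0, 0], "turn": [0, 0, 0], "gripper": -1}

```text
time_s: 67.2
tool_pos: [0.6252, -0.1347, 0.1467]
ee_rot: [[-1.0, -0.018, 0.002], [-0.018, 1.0, -0.001], [-0.002, -0.001, -1.0]]
contact_force: [0.9, 0.2, -1.1]
finger_gap: 0.202
grip_force: 40.0
```

```bash
python3 con.py; python3 -c "
from h import *
s=arm.sense();print(np.round(s['ee_rot'],4).tolist())
im=snap('wrist','w22.png')
x,y,z=s['tool_pos']
print('slot L/R edges expected', [proj('wrist',[.600,-.1334+d,.04],s).round(1).tolist() for d in(-.0045,.0045)],'blade',[proj('wrist',[.595,y+d,z-.0915],s).round(1).tolist() for d in(-.0025,.0025)])
for r in(150,155,160,165,170,175,180): print(r,im[r,225:290:2,0].tolist())
"
```

```text
[ 0.62519518 -0.13474905  0.14667913] [ 0.9  0.2 -1.1] contact rx,ry (mm): [225.7  33.9]
[[-0.9998, -0.0179, 0.0015], [-0.0179, 0.9998, -0.0005], [-0.0015, -0.0005, -1.0]]
slot L/R edges expected [[250.8, 161.7], [264.2, 161.9]] blade [[251.5, 159.0], [259.5, 159.1]]
150 [238, 240, 238, 238, 236, 238, 240, 238, 237, 231, 228, 182, 204, 204, 199, 197, 202, 214, 218, 214, 226, 238, 236, 234, 230, 230, 233, 232, 232, 235, 220, 129, 130]
155 [239, 239, 238, 237, 237, 238, 237, 238, 237, 231, 228, 152, 128, 136, 148, 186, 237, 143, 134, 185, 218, 237, 236, 231, 230, 230, 231, 232, 232, 234, 228, 130, 136]
160 [138, 135, 137, 134, 136, 140, 140, 137, 134, 135, 207, 140, 116, 141, 141, 148, 147, 144, 138, 184, 214, 239, 236, 231, 230, 231, 232, 233, 233, 161, 134, 133, 137]
165 [141, 141, 144, 134, 138, 139, 141, 136, 137, 130, 128, 115, 109, 140, 132, 131, 132, 134, 134, 180, 216, 237, 234, 232, 230, 228, 231, 232, 234, 164, 133, 135, 136]
170 [139, 140, 139, 138, 138, 140, 134, 139, 137, 130, 127, 110, 105, 133, 95, 104, 97, 101, 130, 124, 210, 238, 236, 231, 229, 230, 232, 214, 134, 135, 137, 132, 135]
175 [136, 139, 137, 136, 133, 135, 138, 137, 138, 129, 124, 112, 108, 133, 93, 95, 97, 99, 125, 120, 129, 136, 141, 224, 230, 220, 174, 139, 133, 140, 136, 137, 135]
180 [133, 140, 137, 135, 136, 134, 137, 135, 135, 134, 127, 110, 104, 119, 94, 95, 98, 97, 116, 120, 127, 136, 138, 130, 214, 207, 133, 133, 128, 133, 133, 139, 134]
```

```bash
python3 -c "
from h import *
s=arm.sense();print(s['tool_pos'])
for n,c,z in(('L',249.5,.04),('R',263,.04),('bl',252.5,.0552),('br',260.3,.0552)): print(n,atz('wrist',(c,170),z,s)[:2].round(4))
im=cv2.imread('pics/w22.png')
for r in(166,170,174,178,182): print(r,im[r,240:272].tolist().__len__(),im[r,240:272,2].tolist())
"
```

```text
[ 0.62527919 -0.13459645  0.14677735]
L [ 0.6059 -0.1385]
R [ 0.6057 -0.1294]
bl [ 0.6022 -0.1364]
br [ 0.6021 -0.1314]
166 32 [140, 138, 135, 130, 132, 129, 116, 112, 113, 107, 126, 133, 120, 111, 114, 113, 117, 114, 116, 121, 129, 133, 140, 184, 195, 212, 235, 236, 237, 234, 232, 230]
170 32 [134, 137, 136, 130, 130, 127, 118, 110, 111, 105, 126, 133, 107, 95, 97, 104, 96, 97, 101, 101, 116, 130, 113, 124, 153, 210, 237, 238, 238, 236, 233, 231]
174 32 [135, 135, 133, 134, 127, 124, 119, 115, 106, 108, 127, 134, 107, 96, 100, 100, 96, 99, 94, 99, 115, 126, 109, 117, 127, 133, 130, 136, 133, 130, 165, 222]
178 32 [135, 136, 135, 135, 125, 125, 119, 113, 109, 107, 127, 121, 104, 95, 96, 101, 99, 99, 96, 100, 112, 123, 114, 120, 128, 131, 138, 140, 136, 137, 145, 169]
182 32 [136, 133, 131, 131, 127, 125, 119, 112, 108, 103, 113, 122, 97, 98, 94, 93, 94, 93, 93, 94, 107, 116, 114, 120, 123, 132, 136, 137, 140, 134, 131, 129]
```

>>> send_rows:
  moves:
    - {"linear": [0, 0, 0.15], "turn": [0, 0, 0], "gripper": -1}
    - {"linear": [0, 0, 0.1], "turn": [0, 0, 0], "gripper": -1}
    - {"linear": [0, 0, 0.1], "turn": [0, 0, 0], "gripper": -1}
    - {"linear": [0, 0, 0.08], "turn": [0, 0, 0], "gripper": -1}
    - {"linear": [0, 0, 0.06], "turn": [0, 0, 0], "gripper": -1}
    - {"linear": [0, 0, 0], "turn": [0, 0, 0], "gripper": -1}
    - {"linear": [0, 0, 0], "turn": [0, 0, 0], "gripper": -1}

```text
time_s: 68.12
tool_pos: [0.6242, -0.1339, 0.1206]
ee_rot: [[-1.0, -0.019, -0.002], [-0.019, 1.0, 0.001], [0.002, 0.001, -1.0]]
contact_force: [-2.1, 0.8, -2.7]
finger_gap: 0.203
grip_force: 39.9
```

```bash
python3 con.py
```

```text
[ 0.62415996 -0.13392398  0.1205919 ] [-2.1  0.8 -2.7] contact rx,ry (mm): [-8.3 70. ]
```

>>> send_rows:
  moves:
    - {"linear": [0, 0, 0.1], "turn": [0, 0, 0], "gripper": -1}
    - {"linear": [0, 0, 0.1], "turn": [0, 0, 0], "gripper": -1}
    - {"linear": [0, 0, 0.1], "turn": [0, 0, 0], "gripper": -1}
    - {"linear": [0, 0, 0.1], "turn": [0, 0, 0], "gripper": -1}
    - {"linear": [0, 0, 0.02], "turn": [0, 0, 0], "gripper": -1}
    - {"linear": [0, 0, 0], "turn": [0, 0, 0], "gripper": -1}
    - {"linear": [0, 0, 0], "turn": [0, 0, 0], "gripper": -1}

```text
time_s: 69.0
tool_pos: [0.6243, -0.1342, 0.1016]
ee_rot: [[-1.0, -0.019, -0.002], [-0.019, 1.0, 0.0], [0.002, 0.0, -1.0]]
contact_force: [-7.4, -0.5, 8.5]
finger_gap: 0.208
grip_force: 41.5
```

```bash
python3 con.py
```

```text
[ 0.62428096 -0.13419704  0.10158317] [-7.4 -0.5  8.5] contact rx,ry (mm): [18.4 33.9]
```

>>> send_rows:
  moves:
    - {"linear": [0, 0, 0], "turn": [0, 0, 0], "gripper": -0.2}
    - {"linear": [0, 0, 0], "turn": [0, 0, 0], "gripper": -0.2}
    - {"linear": [0, 0, 0], "turn": [0, 0, 0], "gripper": -0.2}
    - {"linear": [0, 0, -0.3], "turn": [0, 0, 0], "gripper": -0.2}
    - {"linear": [0, 0, -0.6], "turn": [0, 0, 0], "gripper": -0.2}
    - {"linear": [0, 0, -0.8], "turn": [0, 0, 0], "gripper": -0.2}
    - {"linear": [0, 0, -0.8], "turn": [0, 0, 0], "gripper": 0}
    - {"linear": [0, 0, 0], "turn": [0, 0, 0], "gripper": 0}

```text
time_s: 70.0
tool_pos: [0.6282, -0.1351, 0.2319]
ee_rot: [[-1.0, -0.019, 0.011], [-0.019, 1.0, -0.004], [-0.011, -0.004, -1.0]]
contact_force: [0.3, -0.5, -0.2]
finger_gap: 0.502
grip_force: 0.0
```

```bash
python3 pips.py w23.png | head -12
python3 - <<'E'
from h import *
s=arm.sense();im=cv2.imread('pics/w23.png');hs=cv2.cvtColor(im,cv2.COLOR_BGR2HSV)
m=cv2.inRange(hs,(9,150,200),(22,255,255));m[:,:180]=0;m[:,330:]=0
for k in cv2.findContours(m,0,1)[0]:
    if cv2.contourArea(k)>300: 
        b=cv2.boxPoints(cv2.minAreaRect(k));print(cv2.contourArea(k),cv2.minAreaRect(k),[atz('wrist',p,.11,s)[:2].round(4).tolist() for p in b])
print([(r['confidence'],r['xy'],atz('wrist',r['xy'],.01,s)[:2].round(3)) for r in arm.landmark_of('wrist','scraper')])
E
```

```text
70.0 [ 0.62816246 -0.13509871  0.23191214]
(455.2, 202.9, [0.6476, 0.0406])
(395.5, 203.0, [0.6486, -0.0141])
(377.5, 203.0, [0.6489, -0.0301])
(332.7, 202.9, [0.6495, -0.0691])
(314.0, 203.0, [0.6499, -0.0851])
(448.3, 194.1, [0.6396, 0.0324])
(324.0, 194.3, [0.642, -0.0772])
(498.7, 185.3, [0.6306, 0.0791])
(441.3, 185.3, [0.6318, 0.0245])
(397.6, 185.0, [0.6324, -0.0147])
(379.5, 185.5, [0.6332, -0.0304])
329.0 ((257.5, 155.0), (22.0, 23.0), 90.0) [[0.5919, -0.1416], [0.5916, -0.1256], [0.6074, -0.1251], [0.6077, -0.1415]]
1208.0 ((250.45518493652344, 124.53794860839844), (54.976112365722656, 31.72337532043457), 4.763641834259033) [[0.5881, -0.1585], [0.5665, -0.1566], [0.5688, -0.1193], [0.5906, -0.1204]]
[(0.82, [257.6, 161.1], array([ 0.626, -0.133])), (0.62, [442.3, 142.0], array([0.601, 0.055]))]
```

>>> send_rows:
  moves:
    - {"linear": [0.16, -0.92, 0], "turn": [0, 0, 0], "gripper": 0}
    - {"linear": [0.16, -0.92, 0], "turn": [0, 0, 0], "gripper": 0}
    - {"linear": [0.16, -0.92, 0], "turn": [0, 0, 0], "gripper": 0}
    - {"linear": [0.16, -0.92, 0], "turn": [0, 0, 0], "gripper": 0}
    - {"linear": [0, 0, 0], "turn": [0, 0, 0], "gripper": 0}
    - {"linear": [0, 0, 0], "turn": [0, 0, 0], "gripper": 0}
    - {"linear": [0, 0, 0], "turn": [0, 0, 0], "gripper": 0}

```text
time_s: 70.97
tool_pos: [0.5962, -0.317, 0.2244]
ee_rot: [[-1.0, -0.02, -0.001], [-0.02, 1.0, 0.001], [0.001, 0.001, -1.0]]
contact_force: [0.2, 0.6, 1.1]
finger_gap: 0.499
grip_force: 0.0
```

```bash
cat > dial.py <<'E'
import sys
from h import *
s=arm.sense();print(s['time_s'],s['tool_pos'],np.round(s['ee_rot'],3).tolist())
im=snap('wrist',sys.argv[1]);hs=cv2.cvtColor(im,cv2.COLOR_RGB2HSV)
print('grip',[(round(r['confidence'],2),np.round(r['xy']).tolist(),atz('wrist',r['xy'],.052,s)[:2].round(4)) for r in arm.landmark_of('wrist','pointer_grip')][:3])
w=cv2.inRange(hs,(0,0,140),(180,70,255)); red=cv2.inRange(hs,(0,130,110),(8,255,255))|cv2.inRange(hs,(172,130,110),(180,255,255))
ol=cv2.inRange(hs,(22,35,20),(60,200,140))
for nm,m,z in(('white',w,.028),('red',red,.028),('olive',ol,.034)):
    for k in cv2.findContours(m,cv2.RETR_CCOMP,1)[0]:
        a=cv2.contourArea(k)
        if a>(8 if nm=='red' else 40):
            r=cv2.minAreaRect(k);P=np.array([atz('wrist',p,z,s)[:2] for p in cv2.boxPoints(r)]); 
            if abs(P.mean(0)[0]-.592)<.08 and abs(P.mean(0)[1]+.32)<.08: print(nm,a,np.round(r[0],1),np.round(r[1],1),round(r[2],1),'c',P.mean(0).round(4),'.06:',np.round(atz('wrist',r[0],.06,s)[:2],4),P.round(4).tolist() if a<4000 else '')
E
python3 dial.py w24.png
```

```text
70.975 [ 0.59617183 -0.31704374  0.22436533] [[-1.0, -0.02, -0.001], [-0.02, 1.0, 0.001], [0.001, 0.001, -1.0]]
grip [(0.58, [247.0, 174.0], array([ 0.5958, -0.3237])), (0.51, [425.0, 196.0], array([ 0.6126, -0.1605]))]
white 10506.5 [249.8 159.9] [107.5 104.1] 9.1 c [ 0.5901 -0.3221] .06: [ 0.5815 -0.3216] 
white 2248.0 [246.7 173.1] [68.2 49. ] 20.2 c [ 0.6015 -0.3247] .06: [ 0.593 -0.324] [[0.6128, -0.3635], [0.5684, -0.347], [0.5893, -0.2869], [0.6355, -0.3013]]
red 34.0 [243.4 206.5] [ 3.6 13.3] 9.5 c [ 0.6347 -0.3276] .06: [ 0.6232 -0.3266] [[0.6412, -0.3304], [0.6276, -0.3284], [0.6281, -0.3249], [0.6418, -0.3269]]
olive 1492.5 [248.3 177. ] [66.7 40.3] 7.4 c [ 0.6035 -0.3231] .06: [ 0.5964 -0.3226] [[0.6192, -0.3568], [0.5807, -0.3514], [0.5875, -0.2904], [0.6265, -0.2937]]
olive 72.0 [248.2 153.4] [27.7  7.5] 22.8 c [ 0.5809 -0.3235] .06: [ 0.576 -0.323] [[0.5793, -0.3366], [0.5729, -0.334], [0.5824, -0.3105], [0.5889, -0.313]]
```

```bash
cat > rect.py <<'E'
import sys
from h import *
s=arm.sense();im=cv2.imread('pics/'+sys.argv[1]);cx,cy,z=map(float,sys.argv[2:5])
for i in range(-36,52,3):
    row=''
    for j in range(-44,46,2):
        u,v=np.round(proj('wrist',[cx+i/1000,cy+j/1000,z],s)).astype(int)
        b,g,r=im[v,u].astype(int); row+= 'R' if r>1.6*g and r>90 else '#' if min(b,g,r)>150 else '+' if g>105 else '-' if g>60 else '.' 
    print('%4d'%i,row)
E
python3 rect.py w24.png .5901 -.3221 .06
```

```text
-36 --###########################################
 -33 --###########################################
 -30 --###########################################
 -27 --###########################################
 -24 -+###########################################
 -21 -##########++++++############################
 -18 -####+####+++++++++++########################
 -15 -###########++++++++++++#####################
 -12 -###########+++++-+++++++####################
  -9 +##+++###+#++++++++-+++++++#########+########
  -6 +#######++#####+++++++-+-++++######++########
  -3 ########++-++######+++++++---++++#+++########
   0 ##+++###+++---+++#####++++++-----++++########
   3 ########++++++----++####+++++++++-+++#######+
   6 #########-++-+++++---+++++++++++++-+########-
   9 #####-+###--+-+++-+++---++++++++++++########+
  12 ##########++-+---+-+++++-+--+++++-+########+-
  15 ############--------+-+++++----+-##########+-
  18 #######-+####+----+---+-+---++++############-
  21 ###############+---------++--++############+-
  24 ###########+######++-+---+++###############--
  27 ##########-#########+######################--
  30 ###############-###RR########+#############--
  33 +++###########+####RR#########+############--
  36 .....----+++#++####RR#####################+--
  39 ............-....--RR+++##################---
  42 -..........-........-----------++#########---
  45 -----.............--.---.--------------------
  48 -----.-............-...----------------------
  51 ---------...........--.----------------------
```

>>> send_rows:
  moves:
    - {"linear": [0.09, -0.11, 0], "turn": [0, 0, 0.117], "gripper": 0}
    - {"linear": [0, 0, 0], "turn": [0, 0, 0.117], "gripper": 0}
    - {"linear": [0, 0, 0], "turn": [0, 0, 0.117], "gripper": 0}
    - {"linear": [0, 0, 0], "turn": [0, 0, 0.117], "gripper": 0}
    - {"linear": [0, 0, 0], "turn": [0, 0, 0.117], "gripper": 0}
    - {"linear": [0, 0, 0], "turn": [0, 0, 0.117], "gripper": 0}
    - {"linear": [0, 0, 0], "turn": [0, 0, 0.117], "gripper": 0}
    - {"linear": [0, 0, 0], "turn": [0, 0, 0.117], "gripper": 0}

```text
time_s: 72.08
tool_pos: [0.5922, -0.3232, 0.2255]
ee_rot: [[-0.114, 0.993, 0.0], [0.993, 0.114, -0.0], [-0.0, 0.0, -1.0]]
contact_force: [0.9, 0.4, -0.4]
finger_gap: 0.503
grip_force: 0.0
```

>>> send_rows:
  moves:
    - {"linear": [0, 0, 0], "turn": [0, 0, 0.117], "gripper": 0}
    - {"linear": [0, 0, 0], "turn": [0, 0, 0.117], "gripper": 0}
    - {"linear": [0, 0, 0], "turn": [0, 0, 0.117], "gripper": 0}
    - {"linear": [0, 0, 0], "turn": [0, 0, 0], "gripper": 0}
    - {"linear": [0, 0, 0], "turn": [0, 0, 0], "gripper": 0}
    - {"linear": [0, 0, 0], "turn": [0, 0, 0], "gripper": 0}

```text
time_s: 72.82
tool_pos: [0.5919, -0.324, 0.2253]
ee_rot: [[0.417, 0.909, 0.0], [0.909, -0.417, -0.0], [-0.0, 0.0, -1.0]]
contact_force: [0.7, 0.6, 0.2]
finger_gap: 0.499
grip_force: 0.0
```

```bash
python3 dial.py w25.png; python3 rect.py w25.png .5915 -.3222 .06; python3 -c "
from h import *; print(arm.sense()['qpos'])"
```

```text
72.825 [ 0.59189559 -0.32402782  0.22534962] [[0.417, 0.909, 0.0], [0.909, -0.417, -0.0], [-0.0, 0.0, -1.0]]
grip [(0.66, [255.0, 176.0], array([ 0.5913, -0.3235]))]
white 12746.5 [254.  154.7] [123.9 133.5] 73.0 c [ 0.5952 -0.3121] .06: [ 0.5992 -0.3041] 
red 23.0 [298.6 155.7] [ 2.6 13.9] 73.3 c [ 0.6341 -0.3279] .06: [ 0.633  -0.3205] [[0.6278, -0.3258], [0.6407, -0.3275], [0.6404, -0.3299], [0.6275, -0.3283]]
 -36 +++++++######################################
 -33 +-+++++################+#####################
 -30 ++++++#######################################
 -27 ++++++#######################################
 -24 +++++################+++++++#################
 -21 +++++#############+++++++++#+################
 -18 +++++############+++++++++###################
 -15 +++++##########++++++++++++##################
 -12 +++++##+#####++++++++++++++##################
  -9 --+++##########++++++++++++##################
  -6 +++-+#############+++++++++##################
  -3 ----#######++++########++++##################
   0 ----#######++++++++######+++#################
   3 ---+#######++++
[... 245 characters left out ...]
##++####+++++++++++++++++###############
  21 --+############++++++++++++++#++#############
  24 --+#############++++++++++++++###############
  27 --+#######+#######+++++++++++++##############
  30 --####################++++++++###############
  33 --############+##############################
  36 --#####################R#####################
  39 --################+####R#####################
  42 ---###################+R#####################
  45 -----------++#########RR#####################
  48 --------------------+++++####################
  51 ++-----------------------++++++#+############
[-3.46664084e+01  1.97866228e+01  8.67122795e+01  4.66471671e-04
  7.35012212e+01 -9.96005810e+00]
```

>>> send_rows:
  moves:
    - {"linear": [0.02, 0, 0.8], "turn": [0, 0, 0], "gripper": 0}
    - {"linear": [0, 0, 0.8], "turn": [0, 0, 0], "gripper": 0}
    - {"linear": [0, 0, 0.8], "turn": [0, 0, 0], "gripper": 0}
    - {"linear": [0, 0, 0.5], "turn": [0, 0, 0], "gripper": 0}
    - {"linear": [0, 0, 0.29], "turn": [0, 0, 0], "gripper": 0}
    - {"linear": [0, 0, 0], "turn": [0, 0, 0], "gripper": 0}
    - {"linear": [0, 0, 0], "turn": [0, 0, 0], "gripper": -1}
    - {"linear": [0, 0, 0], "turn": [0, 0, 0], "gripper": -1}
  force: 30

```text
time_s: 73.92
tool_pos: [0.5913, -0.323, 0.0678]
ee_rot: [[0.418, 0.908, -0.003], [0.908, -0.418, 0.001], [-0.0, -0.004, -1.0]]
contact_force: [-6.0, 2.2, 9.5]
finger_gap: 0.156
grip_force: 31.5
```

>>> send_rows:
  moves:
    - {"linear": [0, 0, 0], "turn": [0, 0, 0], "gripper": -1}
    - {"linear": [0, 0, 0], "turn": [0, 0, 0], "gripper": -1}

```text
time_s: 74.18
tool_pos: [0.5913, -0.323, 0.0678]
ee_rot: [[0.418, 0.908, -0.003], [0.908, -0.418, 0.001], [-0.0, -0.003, -1.0]]
contact_force: [-5.2, 2.1, 5.8]
finger_gap: 0.16
grip_force: 31.0
```

>>> send_rows:
  moves:
    - {"linear": [0, 0, 0], "turn": [0, 0, -0.118], "gripper": -1}
    - {"linear": [0, 0, 0], "turn": [0, 0, -0.118], "gripper": -1}
    - {"linear": [0, 0, 0], "turn": [0, 0, -0.118], "gripper": -1}
    - {"linear": [0, 0, 0], "turn": [0, 0, -0.118], "gripper": -1}
    - {"linear": [0, 0, 0], "turn": [0, 0, -0.118], "gripper": -1}
    - {"linear": [0, 0, 0], "turn": [0, 0, -0.118], "gripper": -1}
    - {"linear": [0, 0, 0], "turn": [0, 0, -0.118], "gripper": -1}
    - {"linear": [0, 0, 0], "turn": [0, 0, -0.118], "gripper": -1}

```text
time_s: 75.18
tool_pos: [0.591, -0.323, 0.0678]
ee_rot: [[-0.871, 0.492, -0.003], [0.492, 0.871, 0.001], [0.003, -0.001, -1.0]]
contact_force: [-5.5, 2.2, 5.7]
finger_gap: 0.153
grip_force: 31.0
```

>>> send_rows:
  moves:
    - {"linear": [0, 0, 0], "turn": [0, 0, -0.118], "gripper": -1}
    - {"linear": [0, 0, 0], "turn": [0, 0, -0.118], "gripper": -1}
    - {"linear": [0, 0, 0], "turn": [0, 0, 0], "gripper": -1}
    - {"linear": [0, 0, 0], "turn": [0, 0, 0], "gripper": -1}
    - {"linear": [0, 0, 0], "turn": [0, 0, 0], "gripper": -1}
    - {"linear": [0, 0, 0], "turn": [0, 0, 0], "gripper": -1}

```text
time_s: 75.92
tool_pos: [0.591, -0.3231, 0.0678]
ee_rot: [[-0.989, 0.148, -0.003], [0.148, 0.989, 0.001], [0.004, 0.0, -1.0]]
contact_force: [-6.4, 2.6, 5.4]
finger_gap: 0.159
grip_force: 31.0
```

Tool x is now at 171.5°, so the pointer sits at about −8.5°. I'll release, lift and verify.

>>> send_rows:
  moves:
    - {"linear": [0, 0, 0], "turn": [0, 0, 0], "gripper": 0}
    - {"linear": [0, 0, 0], "turn": [0, 0, 0], "gripper": 0}
    - {"linear": [0, 0, 0], "turn": [0, 0, 0], "gripper": 0}
    - {"linear": [0, 0, -0.4], "turn": [0, 0, 0], "gripper": 0}
    - {"linear": [0, 0, -0.9], "turn": [0, 0, 0], "gripper": 0}
    - {"linear": [0, 0, -0.9], "turn": [0, 0, 0], "gripper": 0}
    - {"linear": [0, 0, -0.9], "turn": [0, 0, 0], "gripper": 0}
    - {"linear": [0, 0, 0], "turn": [0, 0, 0], "gripper": 0}

```text
time_s: 76.92
tool_pos: [0.5956, -0.3255, 0.2292]
ee_rot: [[-0.989, 0.149, 0.011], [0.149, 0.989, -0.008], [-0.012, -0.006, -1.0]]
contact_force: [0.2, 0.0, 1.2]
finger_gap: 0.496
grip_force: 0.0
```

>>> send_rows:
  moves:
    - {"linear": [0, 0, 0], "turn": [0, 0, 0], "gripper": 0}
    - {"linear": [0, 0, 0], "turn": [0, 0, 0], "gripper": 0}
    - {"linear": [0, 0, 0], "turn": [0, 0, 0], "gripper": 0}

```text
time_s: 77.3
tool_pos: [0.5914, -0.3228, 0.2188]
ee_rot: [[-0.989, 0.149, -0.003], [0.149, 0.989, 0.002], [0.003, 0.002, -1.0]]
contact_force: [0.1, -0.4, 0.0]
finger_gap: 0.501
grip_force: 0.0
```

```bash
python3 dial.py w26.png; python3 rect.py w26.png .5915 -.3222 .06
```

```text
77.3 [ 0.59138158 -0.32276879  0.21876394] [[-0.989, 0.149, -0.003], [0.149, 0.989, 0.002], [0.003, 0.002, -1.0]]
grip [(0.74, [254.0, 180.0], array([ 0.5942, -0.3234]))]
white 10836.5 [254.5 166.5] [109. 105.] -0.0 c [ 0.5898 -0.3228] .06: [ 0.5807 -0.3213] 
white 2444.5 [255.1 179. ] [69.2 56.3] 4.3 c [ 0.6004 -0.3238] .06: [ 0.5914 -0.3224] [[0.6194, -0.3623], [0.5666, -0.3487], [0.5808, -0.2869], [0.6346, -0.2975]]
white 60.5 [254.3 148.7] [ 6.6 17.4] 81.9 c [ 0.5713 -0.3202] .06: [ 0.5659 -0.3192] [[0.5682, -0.3281], [0.5683, -0.3122], [0.5744, -0.3122], [0.5743, -0.3282]]
red 26.5 [256.5 215.5] [9. 3.] 90.0 c [ 0.6361 -0.3279] .06: [ 0.6239 -0.3261] [[0.6312, -0.3286], [0.6317, -0.3258], [0.6409, -0.3271], [0.6404, -0.33]]
olive 1993.5 [255.5 180. ] [52. 67.] 90.0 c [ 0.5997 -0.3233] .06: [ 0.5923 -0.3222] [[0.5707, -0.3495], [0.5797, -0.2898], [0.6289, -0.2958], [0.6195, -0.3583]]
 -36 --+##########################################
 -33 --###########################################
 -30 --+##########################################
 -27 --###########+++######+##################
[... 630 characters left out ...]
###+++-+++-++##+++++++++++##########+
  15 ########+###++++++-+###+-++++++++###########+
  18 #######-#######+--++##++-++++++#############-
  21 #################---##++-+++++#############+-
  24 ###########+######++##-+###################+-
  27 #############################+#############--
  30 ###############-####R####+####+############--
  33 .--.---+++##########R####+#################--
  36 .........--------++RR######################--
  39 ---...-....--.-------------+##############---
  42 -----...-.-.-.-.---------------------++++----
  45 --------....--.-.----------------------------
  48 ----------...--.----.------------------------
  51 ------------.-.------------------------------
```

```bash
python3 jar.py w27.png | grep -v pocket
python3 - <<'E'
from h import *
for n in('scene','side'):
    snap(n,n+'_end.png')
    for q,z in(('jar1',.01),('scraper',.01),('emptyB',.004)): print(n,q,[(round(r['confidence'],2),atz(n,r['xy'],z)[:2].round(3).tolist()) for r in arm.landmark_of(n,q)])
im=cv2.imread('pics/scene_end.png');hs=cv2.cvtColor(im,cv2.COLOR_BGR2HSV)
for n,p in(('j1',[.6012,.178,.076]),('j2',[.602,.115,.076]),('j3',[.603,.0537,.076]),('j4',[.604,-.0084,.076]),('j5',[.605,-.0705,.076])):
    u=proj('scene',p).round().astype(int);print(n,u,hs[u[1]+1,u[0]-4:u[0]+5:4].tolist())
E
```

```text
77.4 [ 0.5917 -0.323   0.2194] [[-0.989, 0.149, -0.002], [0.149, 0.989, 0.001], [0.002, 0.001, -1.0]]
sc green 181.5 268 217 9 [0.597 0.052]
sc green 132.5 260 238 9 [0.659 0.059]
sc blue 175.0 246 209 8 [ 0.597 -0.01 ]
sc blue 108.5 238 229 9 [ 0.66  -0.002]
sc purple 175.0 226 202 8 [ 0.599 -0.072]
sc purple 106.5 218 220 9 [ 0.66  -0.064]
emptyB [(0.79, [376.0, 234.0], [0.492, 0.329])]
salt_pot [(0.57, [231.0, 180.0], [0.496, -0.113])]
slot [(0.77, [203.0, 213.0], [0.63, -0.132]), (0.47, [225.0, 213.0], [0.604, -0.077])]
scene jar1 [(0.76, [0.61, -0.071]), (0.69, [0.604, 0.115]), (0.69, [0.609, 0.051]), (0.61, [0.596, 0.18])]
scene scraper [(0.9, [0.63, -0.132]), (0.9, [0.315, -0.292]), (0.62, [0.316, -0.389])]
scene emptyB [(0.94, [0.497, 0.33])]
side jar1 [(0.8, [0.618, -0.059]), (0.64, [0.603, -0.007]), (0.54, [0.608, 0.046]), (0.53, [0.602, 0.123])]
side scraper [(0.9, [0.638, -0.121]), (0.78, [0.302, -0.408]), (0.75, [0.435, -0.457]), (0.5, [0.484, 0.331])]
side emptyB [(0.58, [0.716, 0.287]), (0.53, [0.502, 0.322]), (0.51, [0.635, -0.12])]
j1 [312 233] [[2, 222, 255], [14, 40, 255], [2, 226, 255]]
j2 [289 225] [[29, 108, 255], [30, 248, 255], [30, 237, 255]]
j3 [267 216] [[68, 198, 234], [48, 27, 251], [68, 191, 232]]
j4 [246 208] [[30, 3, 255], [106, 208, 250], [106, 194, 251]]
j5 [225 200] [[148, 139, 235], [151, 33, 243], [153, 20, 249]]
```

```bash
python3 -c "
from station import arm
print(arm.close_job())"
```

```text
the job is handed in; nothing more can be done
None
```

The job is handed in at about 77 s of the 210 s limit, but no pass/fail verdict came back: by my camera checks the only empty is in the tray, jars 1–5 and the scraper are home in their own places, and the dial pointer is within about 2° of zero.

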